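Fetch the reference tray from behind the gauges and nest it on the scanner turntable

ROBOT

A 6-joint arm with a two-finger parallel gripper is mounted at the origin on the work surface. World frame = base frame: x ahead of the robot, y to its left, z up, the work surface at z = 0. Lengths are in mm, angles in rad, forces in N, time in s.
With the tool pointing down it reaches from about 350 to 975 mm from the base axis. Payload 7.1 kg.
Tool frame: the origin (TCP) lies on the mounting face of the last link; the fingertips stand 182 mm ahead of it and the grasp point (between the pads) lies 163 mm ahead of it (ctrl.tip_reach is the distance from the TCP to the fingertips, in mm); z points along the fingers, y is the direction in which the jaws open and shut (so a half turn about z gives the same grasp; the last joint's range is limited). The gripper opens to 88 mm and grips with 3 to 60 N. Pads are 20 mm wide; open, the fingers measure 115 mm over their backs; the gripper's body (75 mm by 178 mm) begins 61 mm behind the grasp point.
Start: joints at [1.23, 0.423, 1.63, -0, 1.089, -0.019], TCP at [197.64, 592.912, 404.675] pointing down, gripper open.
Joint ranges: [-3, 3], [-0.9, 2.11], [0.09, 2.58], [-1.31, 4.45], [0.11, 2.69], [-2.54, 2.54]. Speed limits (rad/s): [2.39, 2.39, 3.01, 3.14, 3.14, 3.14].

INTERFACE

Orientations are given as a rotation vector (axis times angle).
In Python, from workcell import ctrl gives the robot as it stands.
- The arm moves only by the tool jog_arm, never from a script. Its argument "steps" is a list that holds one entry, the list of rows, each a list of 7 numbers: the shift along the tool's x, y, z in m, then the turn, a rotation vector about the tool's x, y, z in degrees, then the gripper's target within -1 to 1 (shut at 1, half-way at 0, fully open at -1). A call has 1 to 20 rows; each row shifts and turns the commanded pose from where the row before left it, along the tool's axes as they then stand; what a row does not reach is not made up. A row lasts 1/12 s, in which the tool goes at most 41.7 mm and 7.16 degrees, less where a joint would pass 70% of its speed; a pose out of reach is approached as far as the arm can. A call is refused whole if a number of a shift passes 0.0417 or a number of a turn 7.16, either way. A call with a gripper value outside its range is refused whole. The fingers move at their own pace and stop on an object; the grip force is fixed at half the most. Time passes only in rows, so rows that do not move let the fingers close. It gives the time, the measured TCP pose, the force and the opening at its end, in the units of the state.
- ctrl.get_obs(): the state, without advancing time (a new reading comes with each control period).
- ctrl.get_image(name): name is "scene" or "top"; returns the picture (420x560x3 uint8, red, green, blue); there is no depth.
- ctrl.camera_info(name): a dict with "fx", "fy", "cx", "cy" (pixels), "dist" ([k1, k2, p1, p2, k3] as OpenCV has them; the pictures are not rectified), "origin" and "attitude" of the camera in the world. Camera axes: x right, y down, z forward; pixel columns grow to the right and rows downward; lengths in mm; the calibration is good to about 2 mm. A picture is of the moment at which its call begins. camera_info takes no time and is no camera call.
- ctrl.close_job(): hands the job in, once; it reports no verdict.
Trained networks look in the newest picture that a camera, given by its name, has taken for a name from the list of things; names that differ only in an ending like _2 or _b are one class to them, and where a whole thing is asked for, a point or a joint stands for the part that bears it (a point fixed in the world has none). Each returns a list of dicts, best first, with "p" (0 to 1); they miss things now and then, are a little off and sometimes report something else, mostly with a low value. They report only what shows in the picture. A call takes as long as a camera call. They do not tell look-alikes from the thing itself.
- ctrl.look_for(thing, camera): "bbox" ([left, top, right, bottom] in pixels, round what is visible of it).
- ctrl.trace(thing, camera): "pixels" (420x560 bool, what is visible of it) and "bbox" ([left, top, right, bottom] in pixels, round what is visible of it).
- ctrl.landmark_of(thing, camera): "uv" ([column, row] in pixels: a listed point, or the origin of a listed thing).
The state is a dict: "t": time; "qpos": joint angles; "qvel": joint speeds; "joint_torque": joint torques, N m; "ee_pos": TCP position; "orientation": TCP orientation; "ft_force": force on the tool from outside, world axes, zero at the start; "moment": the same for the moment, N m; "width": finger opening in mm.
Only numpy, scipy, OpenCV 4.12 (cv2) and the standard library are available. Lean on these libraries where they do the work, as an engineer would, in place of code of your own. Each camera call takes 0.05 s, during which the arm holds its last target.

TASK

The scanner needs its reference tray, which stands on the gauge stand crowded in by three tall gauges. First, leaving the tray where it is, stand all three gauges on the black side mat; then take the tray, turn it so that its outline matches the shaped nest on the turntable and seat it flat and fully home in the nest; only then stand every gauge back upright on the very spot of the stand where it stood at the start. Never let a gauge fall over.

Things in the scene. Friction and masses are not known exactly. Their poses are not given: they have to be found in the camera images.
- square_gauge: Tall plain metal column of square section, 36 x 36 mm, 130 mm high, about 0.4 kg, standing upright on the stand at any yaw. Origin: centre of its underside; z up along the column, x and y square to its side faces.
- round_gauge: Tall plain metal cylinder with a dark 18 mm spot (bore) in its top, 44 mm in diameter, 130 mm high, about 0.45 kg, standing upright on the stand. Origin: centre of its underside; z up its axis.
- step_gauge: Tall stepped metal cylinder, standing upright on the stand: foot 50 mm in diameter and 55 mm high, above it a thinner neck 26 mm in diameter up to 130 mm; about 0.35 kg. Grip it by the neck. Origin: centre of its underside; z up its axis.
- carrier: Reference tray, aluminium, keystone outline, sloping walls 26 high. Floor 56 deep (x), 54 wide at its -x end, 84 at +x; rim 66 deep, 64 and 94 wide. Grip it by the upright plate in its middle: 40 long (x), 12 thick (y), top 65 above the underside. A white 16 mm ball on each side (y = +-22, tops 22 up). 0.16 kg. Origin: centre of underside, below the plate; +x to the wide end, z up.
- stand: Gauge stand, fixed: dark grey plate 165 x 230 mm (x, y), top 8 mm above the bench, a 50 mm high fence along its +x edge (87 mm out). The tray stands about 35 mm from the origin towards the fence, wide end to it; the gauges at about (-25, 0), (20, 80), (20, -80) mm, in any order. Pale rings mark these spots roughly. Origin: on the bench, near the plate's middle; x to the fence, z up.
- turntable: Scanner turntable, fixed (does not turn): dark disc 210 mm across, deck 45 mm above the bench. In its middle a fixed aluminium nest of the tray's keystone outline, 2.5 mm wider all round, sloping walls 18 mm high, floor 49 mm above the bench. Origin: on the bench, on the disc's axis, under the nest; +x to the nest's wide end. Home: tray origin 49 mm above it, axes along these.
- side_mat: The side area, fixed: square black rubber mat 190 x 190 mm, 4 mm thick, its top 4 mm above the bench; empty at the start. Origin: its centre, on the bench; x and y along its edges.
Mind the look-alikes: they are no part of the job. Leave any green look-alike of the step_gauge alone.

How it is judged (in metres and radians):
On the way, in this order (a step that is already met when the one before it is completed fails the run):
1. all three gauges stand upright on the side mat while the reference tray is still where it was (x of square_gauge in the frame of side_mat between -0.085 and 0.085 m and y of square_gauge in the frame of side_mat between -0.085 and 0.085 m and z of each of square_gauge, round_gauge, step_gauge in the frame of side_mat below 0.009 m and angle between each of square_gauge, round_gauge, step_gauge's own z axis and vertical below 0.1 rad and linear speed of each of square_gauge, round_gauge, step_gauge below 0.02 m/s and angular speed of each of square_gauge, round_gauge, step_gauge below 0.2 rad/s and x of round_gauge in the frame of side_mat between -0.085 and 0.085 m and y of round_gauge in the frame of side_mat between -0.085 and 0.085 m and x of step_gauge in the frame of side_mat between -0.085 and 0.085 m and y of step_gauge in the frame of side_mat between -0.085 and 0.085 m and distance of carrier from where it was at the start of the episode below 0.03 m), for 0.2 s.
2. the reference tray is seated in the turntable's nest while the gauges still stand on the mat (horizontal distance between carrier and turntable below 0.008 m and angle between the x axis of carrier and the x axis of turntable, either way round below 0.12 rad and z of carrier in the frame of turntable below 0.053 m and angle between carrier's own z axis and vertical below 0.08 rad and linear speed of each of carrier, square_gauge, round_gauge, step_gauge below 0.02 m/s and angular speed of each of carrier, square_gauge, round_gauge, step_gauge below 0.2 rad/s and x of square_gauge in the frame of side_mat between -0.085 and 0.085 m and y of square_gauge in the frame of side_mat between -0.085 and 0.085 m and z of each of square_gauge, round_gauge, step_gauge in the frame of side_mat below 0.009 m and angle between each of square_gauge, round_gauge, step_gauge's own z axis and vertical below 0.1 rad and x of round_gauge in the frame of side_mat between -0.085 and 0.085 m and y of round_gauge in the frame of side_mat between -0.085 and 0.085 m and x of step_gauge in the frame of side_mat between -0.085 and 0.085 m and y of step_gauge in the frame of side_mat between -0.085 and 0.085 m), for 0.2 s.
At the end, for the whole second after the job is handed in: The reference tray sits fully home in the nest (within 8 mm of its centre, 0.12 rad of its direction, level, underside at most 4 mm above the nest floor) and each gauge stands upright (within 0.1 rad) on the stand within 15 mm of where it stood at the start; all released and at rest (horizontal distance between carrier and turntable below 0.008 m and angle between the x axis of carrier and the x axis of turntable, either way round below 0.12 rad and z of carrier in the frame of turntable below 0.053 m and angle between carrier's own z axis and vertical below 0.08 rad and linear speed of each of carrier, square_gauge, round_gauge, step_gauge below 0.02 m/s and angular speed of each of carrier, square_gauge, round_gauge, step_gauge below 0.2 rad/s and distance of each of square_gauge, round_gauge, step_gauge from where it was at the start of the episode below 0.015 m and angle between each of square_gauge, round_gauge, step_gauge's own z axis and vertical below 0.1 rad); the robot touches nothing.
It fails at once if a gauge is tipped over (leans more than 40 degrees) (angle between any of square_gauge, round_gauge, step_gauge's own z axis and vertical above 0.7 rad).
It also fails if it takes over 152 s, if anything falls off the work surface, if the arm or the gripper's body presses on something with over 40 N, if the wrist force passes 120 N, or if a joint passes its speed limit or range.

## Working session

There is one attempt and no reset: what is moved stays moved. The work goes in short steps, Python scripts to look and compute and a tool call to move; the robot and the scene stay as the last step left them, time stands still between calls to the robot, and variables do not carry over. Pictures are saved under pics/ and viewed, and the job is handed in when it is done.

Besides the shell and the picture viewer there is one more tool, called after "Emit:" as name(argument=value, ...), one argument or row to a line, values as JSON. jog_arm: Moves the arm, as the interface text tells. Its arguments: {"type":"object","properties":{"steps":{"type":"array"}},"required":["steps"]}

```bash
ls; mkdir -p pics; python3 - <<'E'
from workcell import ctrl
import cv2
print(ctrl.get_obs())
for n in("scene","top"):
    im=ctrl.get_image(n); cv2.imwrite(f"pics/{n}0.png",im[:,:,::-1]); print(ctrl.camera_info(n))
E
```

```text
pics
{'t': 0.0, 'qpos': array([ 1.23002173e+00,  4.23819553e-01,  1.63068643e+00, -2.44991665e-05,
        1.08858263e+00, -1.90158116e-02]), 'qvel': array([ 0.00043186, -0.00115011, -0.00161673,  0.00053083,  0.00010665,
        0.00040331]), 'joint_torque': array([ 1.34735667e-03, -5.44616318e+01, -2.73683506e+01,  6.44879811e-02,
        2.24998151e-02, -7.10032873e-05]), 'ee_pos': array([197.5419157 , 592.6675206 , 403.91618039]), 'orientation': array([-5.03182888e-01, -3.10078351e+00,  2.31784347e-03]), 'ft_force': array([-0.18203509, -0.44549082, -0.34173384]), 'moment': array([-0.01250404,  0.01090792,  0.02609004]), 'width': 87.71986651123858}
{'fx': 530.6578241810072, 'fy': 530.6578241810072, 'cx': 284.67186007818043, 'cy': 197.59891541339167, 'dist': array([-0.20158927,  0.        ,  0.        ,  0.        ,  0.        ]), 'origin': array([1273.6791268 , -529.87522629, 1041.31822327]), 'attitude': array([-2.19692288, -1.13927298,  0.41201167])}
{'fx': 431.9476926595317, 'fy': 431.9476926595317, 'cx': 278.20375413558605, 'cy': 210.50216165018583, 'dist': array([0.01646853, 0.        , 0.        , 0.        , 0.        ]), 'origin': array([ 353.85341432,  -20.52882646, 1240.70026426]), 'attitude': array([-2.12403787,  2.10272949, -0.1780983 ])}
```

View pics/scene0.png

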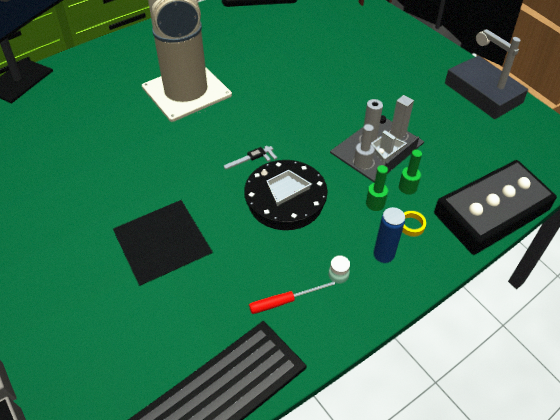

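View pics/top0.png

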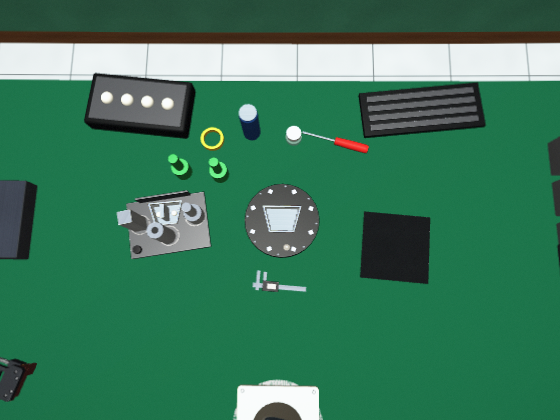

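```bash
cat > h.py <<'E'
import numpy as np,cv2
from scipy.spatial.transform import Rotation as R
import json
from workcell import ctrl
def cam(n):
    c=ctrl.camera_info(n)
    K=np.array([[c['fx'],0,c['cx']],[0,c['fy'],c['cy']],[0,0,1]]);A=R.from_rotvec(c['attitude']).as_matrix()
    return K,np.array(c['dist']),np.array(c['origin']),A
def proj(n,P):
    K,d,o,A=cam(n);P=np.atleast_2d(np.array(P,float))
    Rm=A.T; return cv2.projectPoints(P.reshape(-1,1,3),cv2.Rodrigues(Rm)[0],-Rm@o,K,d)[0].reshape(-1,2)
def ray(n,uv,z):
    K,d,o,A=cam(n)
    q=cv2.undistortPoints(np.array(uv,float).reshape(-1,1,2),K,d).reshape(-1,2)
    D=np.c_[q,np.ones(len(q))]@A.T
    return o+D*((z-o[2])/D[:,2])[:,None]
def crop(im,x0,y0,x1,y1,s,fn):
    cv2.imwrite(fn,cv2.resize(im[y0:y1,x0:x1,::-1],None,fx=s,fy=s,interpolation=cv2.INTER_CUBIC))
E
python3 - <<'E'
from h import *
for n in("scene","top"):
    np.save(f"pics/{n}0.npy",cv2.imread(f"pics/{n}0.png")[:,:,::-1])
s=np.load("pics/scene0.npy");t=np.load("pics/top0.npy")
crop(s,320,85,440,185,6,"pics/c1.png");crop(t,110,180,220,265,7,"pics/c2.png")
a=np.hstack([cv2.resize(s[150:240,235:335],None,fx=4,fy=4,interpolation=2),cv2.resize(t[175:265,235:335],None,fx=4,fy=4,interpolation=2)])
cv2.imwrite("pics/c3.png",a[:,:,::-1])
for th in ("square_gauge","round_gauge","step_gauge","carrier","stand","turntable","side_mat"):
    for c in("scene","top"):
        r=ctrl.landmark_of(th,c)
        for x in r[:2]: print(th,c,np.round(x['uv'],1),round(x['p'],2),ray(c,x['uv'],{'turntable':0,'side_mat':0,'stand':0}.get(th,8)).round(1))
E
```

```text
square_gauge scene [393.5 133. ] 0.72 [[532.1 396.9   8. ]]
square_gauge top [140.8 223. ] 0.81 [[548.5 404.5   8. ]]
round_gauge scene [369.4 141.6] 0.96 [[519.6 313.3   8. ]]
round_gauge top [167.1 238.5] 0.87 [[504.  325.2   8. ]]
step_gauge scene [363.5 159.9] 0.79 [[565.7 250.4   8. ]]
step_gauge scene [378.4 198.1] 0.7 [[693.5 190.7   8. ]]
step_gauge top [183.4 173.1] 0.8 [[699.3 288.5   8. ]]
step_gauge top [194.  215.2] 0.76 [[572.8 250.8   8. ]]
carrier scene [383.7 151.3] 0.84 [[572.5 320.4   8. ]]
carrier scene [159.  241.4] 0.65 [[ 493. -338.    8.]]
carrier top [169.  213.2] 0.64 [[578.1 324.2   8. ]]
carrier top [167.9 224.4] 0.39 [[545.1 325.4   8. ]]
stand scene [374.  141.3] 0.85 [[520.4 331.8   0. ]]
stand top [165.4 224. ] 0.76 [[547.4 335.    0. ]]
turntable scene [285.8 196.8] 0.68 [[547.    0.7   0. ]]
turntable top [283.2 220. ] 0.63 [[562.2  -8.7   0. ]]
turntable top [138.9 225.7] 0.2 [[541.8 412.3   0. ]]
side_mat scene [159.7 240.8] 0.79 [[ 486.3 -334.3    0. ]]
side_mat top [395.  247.6] 0.82 [[ 485.  -329.1    0. ]]
```

View pics/c1.png

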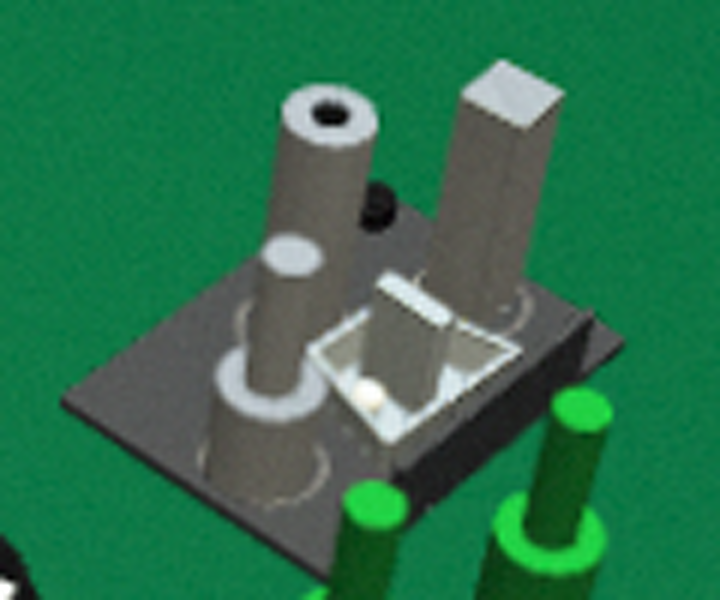

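View pics/c2.png

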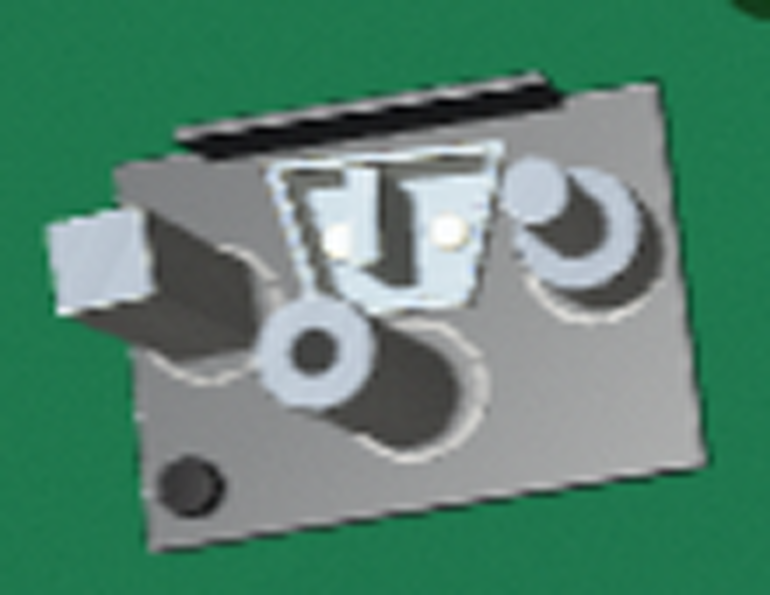

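View pics/c3.png

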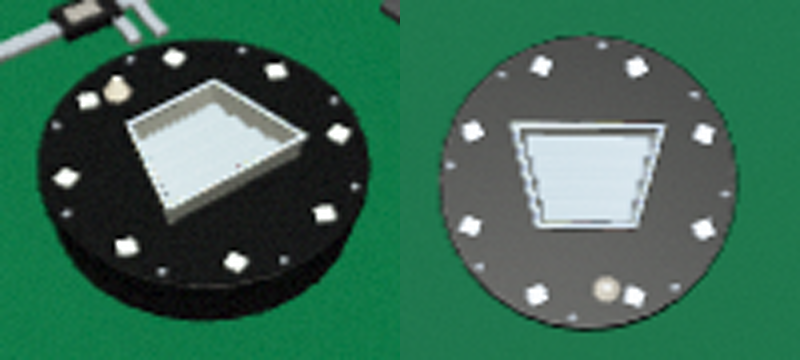

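```bash
python3 - <<'E'
from h import *
from scipy.optimize import least_squares
C=lambda x,y,s,ox,oy:((x+.5)/s-.5+ox,(y+.5)/s-.5+oy)
S=lambda x,y:C(x,y,6,320,85); T=lambda x,y:C(x,y,7,110,180)
pts={'round138':(S(330,115),T(314,351),138),'sq138':(S(513,95),T(100,262),138),'step138':(S(293,256),T(533,190),138),'foot63':(S(271,382),T(578,228),63),
}
for k,(a,b,z) in pts.items():
    f=lambda p:np.r_[proj('scene',p)[0]-a,proj('top',p)[0]-b]
    r=least_squares(f,[550,320,z])
    print(k,r.x.round(1),r.fun.round(2),'fixedz',ray('scene',a,z)[0,:2].round(1),ray('top',b,z)[0,:2].round(1))
p=ray('scene',[S(*q) for q in((503,60),(565,95),(525,130),(460,95))],138);print(p.round(0))
p=ray('top',[T(*q) for q in((45,228),(140,207),(155,297),(60,316))],138);print(p.round(0))
print('stand', ray('top',[T(*q) for q in((115,165),(655,85),(706,466),(152,550))],8).round(0))
print('stand s', ray('scene',[S(*q) for q in((62,402),(325,575),(625,343))],8).round(0))
print('tray rim top',ray('top',[T(*q) for q in((268,170),(503,145),(478,300))],34).round(0))
print('rim scene',ray('scene',[S(*q) for q in((310,350),(388,440),(520,352))],34).round(0))
print('balls top',ray('top',[T(*q) for q in((341,241),(448,229))],22).round(0))
print('plate scene top',ray('scene',[S(*q) for q in((388,272),(450,318),(440,327),(378,283))],73).round(0))
E
```

```text
round138 [509.9 321.9 137. ] [ 0.66 -0.17  0.52  0.37] fixedz [510.3 319. ] [510.7 323. ]
sq138 [543.4 405.6 133.9] [ 0.5  -0.15  0.38  0.29] fixedz [546.4 399.7] [543.4 405.1]
step138 [571.6 244.2 136.2] [ 0.55 -0.13  0.47  0.33] fixedz [572.5 241.1] [572. 245.]
foot63 [571.2 243.6  61.1] [ 0.48 -0.11  0.42  0.29] fixedz [572.1 240.7] [571.6 244.3]
[[525. 414. 138.]
 [560. 420. 138.]
 [568. 387. 138.]
 [533. 379. 138.]]
[[556. 427. 138.]
 [564. 392. 138.]
 [530. 384. 138.]
 [523. 418. 138.]]
stand [[607. 452.   8.]
 [643. 227.   8.]
 [483. 199.   8.]
 [447. 424.   8.]]
stand s [[487. 194.   8.]
 [640. 222.   8.]
 [610. 445.   8.]]
tray rim top [[600. 379.  34.]
 [611. 283.  34.]
 [547. 290.  34.]]
rim scene [[546. 293.  34.]
 [610. 283.  34.]
 [602. 374.  34.]]
balls top [[573. 351.  22.]
 [578. 307.  22.]]
plate scene top [[555. 326.  73.]
 [594. 328.  73.]
 [596. 320.  73.]
 [558. 317.  73.]]
```

```bash
python3 - <<'E'
from h import *
from scipy.optimize import least_squares
t=np.load("pics/top0.npy").astype(int); s=np.load("pics/scene0.npy").astype(int)
def disc(im,box,n):
    x0,y0,x1,y1=box
    g=((im[...,1]-im[...,0]<25)|(im[...,1]<60)).astype(np.uint8); m=np.zeros_like(g); m[y0:y1,x0:x1]=g[y0:y1,x0:x1]
    m=cv2.morphologyEx(m,cv2.MORPH_OPEN,np.ones((7,7),np.uint8))
    c=max(cv2.findContours(m,0,1)[0],key=cv2.contourArea).reshape(-1,2).astype(float)
    return c
c=disc(t,(235,175,335,262),'top'); P=ray('top',c,45)[:,:2]
f=lambda p:np.hypot(P[:,0]-p[0],P[:,1]-p[1])-p[2]
r=least_squares(f,[560,-10,105],loss='soft_l1');print('disc top',r.x.round(1),np.std(r.fun))
c=disc(s,(240,155,332,232),'scene')
P=ray('scene',c,45)[:,:2]
# upper half only (top edge of deck): use points with row < 195
P=P[c[:,1]<190]; r=least_squares(f,[560,-10,105],loss='soft_l1');print('disc scene',r.x.round(1),np.std(r.fun))
C=lambda x,y,ox,oy:((x+.5)/4-.5+ox,(y+.5)/4-.5+oy)
T=lambda x,y:C(x-400,y,235,175); S=lambda x,y:C(x,y,235,150)
p=ray('top',[T(*q) for q in((511,123),(665,123),(640,228),(535,228))],67);print(p.round(0),'mid',(p[0]+p[1])/2,(p[2]+p[3])/2)
p=ray('scene',[S(*q) for q in((128,124),(213,80),(306,137),(167,213))],67);print(p.round(0))
c=disc(t,(350,200,440,295),'m'); b=cv2.boxPoints(cv2.minAreaRect(c.astype(np.float32))); print('mat top',ray('top',b,4).round(0))
c=disc(s,(100,190,225,290),'m'); b=cv2.approxPolyDP(cv2.convexHull(c.astype(np.float32)),6,True).reshape(-1,2); print('mat sc',ray('scene',b,4).round(0))
E
```

```text
disc top [555.2  -4.  102.9] 0.8461955508107807
disc scene [556.1  -7.5 102.1] 0.8297171220786598
[[592.  49.  67.]
 [592. -58.  67.]
 [519. -41.  67.]
 [518.  31.  67.]] mid [592.04094853  -4.52291781  67.        ] [518.63821431  -4.97080626  67.        ]
[[523. -42.  67.]
 [522.  24.  67.]
 [595.  43.  67.]
 [597. -63.  67.]]
mat top [[ 401. -221.    4.]
 [ 590. -243.    4.]
 [ 573. -440.    4.]
 [ 386. -413.    4.]]
mat sc [[ 411. -231.    4.]
 [ 589. -253.    4.]
 [ 569. -432.    4.]
 [ 388. -408.    4.]]
```

```bash
cat > plan.py <<'E'
from h import *
def cur():
    o=ctrl.get_obs(); Rm=R.from_rotvec(o['orientation']).as_matrix()
    return o['ee_pos'],np.degrees(np.arctan2(Rm[1,1],Rm[0,1])),Rm,o
def plan(p0,y0,p1,y1,n,ramp=True):
    w=np.ones(n)
    if ramp and n>4: w[0]=w[-1]=.4; w[1]=w[-2]=.75
    c=np.r_[0,np.cumsum(w)/w.sum()]
    p0=np.array(p0);p1=np.array(p1);rows=[]
    for a,b in zip(c[:-1],c[1:]):
        th=np.radians(y0+(y1-y0)*a); d=(p1-p0)*(b-a)/1000
        tx=np.array([-np.sin(th),np.cos(th)]);ty=np.array([np.cos(th),np.sin(th)])
        rows.append([round(float(d[:2]@tx),4),round(float(d[:2]@ty),4),round(float(-d[2]),4),0,0,round(-(y1-y0)*(b-a),2)])
    for r in rows: print(r)
E
python3 - <<'E'
from plan import *
p,y,Rm,o=cur();print(p,y,Rm[:,2])
plan([197.6,592.9,404.7],71.56,[572,243,380],12.5,17)
E
```

```text
[197.62733596 592.92335853 404.69314859] 71.56308641353468 [ 4.52858166e-06  2.27032874e-05 -1.00000000e+00]
[-0.0122, -0.0056, 0.0006, 0, 0, np.float64(1.54)]
[-0.0231, -0.0098, 0.0012, 0, 0, np.float64(2.9)]
[-0.0314, -0.0116, 0.0016, 0, 0, np.float64(3.86)]
[-0.0321, -0.0094, 0.0016, 0, 0, np.float64(3.86)]
[-0.0327, -0.0072, 0.0016, 0, 0, np.float64(3.86)]
[-0.0331, -0.005, 0.0016, 0, 0, np.float64(3.86)]
[-0.0334, -0.0028, 0.0016, 0, 0, np.float64(3.86)]
[-0.0335, -0.0005, 0.0016, 0, 0, np.float64(3.86)]
[-0.0334, 0.0017, 0.0016, 0, 0, np.float64(3.86)]
[-0.0333, 0.004, 0.0016, 0, 0, np.float64(3.86)]
[-0.0329, 0.0062, 0.0016, 0, 0, np.float64(3.86)]
[-0.0324, 0.0084, 0.0016, 0, 0, np.float64(3.86)]
[-0.0318, 0.0106, 0.0016, 0, 0, np.float64(3.86)]
[-0.031, 0.0127, 0.0016, 0, 0, np.float64(3.86)]
[-0.0301, 0.0148, 0.0016, 0, 0, np.float64(3.86)]
[-0.0218, 0.0126, 0.0012, 0, 0, np.float64(2.9)]
[-0.0112, 0.0073, 0.0006, 0, 0, np.float64(1.54)]
```

Emit:
jog_arm(
  steps=[
    [[-0.0122,-0.0056,0.0006,0,0,1.54,-1],[-0.0231,-0.0098,0.0012,0,0,2.9,-1],[-0.0314,-0.0116,0.0016,0,0,3.86,-1],[-0.0321,-0.0094,0.0016,0,0,3.86,-1],[-0.0327,-0.0072,0.0016,0,0,3.86,-1],[-0.0331,-0.005,0.0016,0,0,3.86,-1],[-0.0334,-0.0028,0.0016,0,0,3.86,-1],[-0.0335,-0.0005,0.0016,0,0,3.86,-1],[-0.0334,0.0017,0.0016,0,0,3.86,-1],[-0.0333,0.004,0.0016,0,0,3.86,-1],[-0.0329,0.0062,0.0016,0,0,3.86,-1],[-0.0324,0.0084,0.0016,0,0,3.86,-1],[-0.0318,0.0106,0.0016,0,0,3.86,-1],[-0.031,0.0127,0.0016,0,0,3.86,-1],[-0.0301,0.0148,0.0016,0,0,3.86,-1],[-0.0218,0.0126,0.0012,0,0,2.9,-1],[-0.0112,0.0073,0.0006,0,0,1.54,-1],[0,0,0,0,0,0,-1],[0,0,0,0,0,0,-1]],
  ],
)

```text
t: 2.38
ee_pos: [571.9, 242.6, 380.0]
orientation: [-1.967, -2.449, 0.001]
ft_force: [-0.6, 0.1, 0.0]
width: 87.6
```

```bash
python3 - <<'E'
from plan import *
p,y,Rm,o=cur();print(p,y,o['t'],o['qpos'].round(2))
for n in("scene","top"):
    im=ctrl.get_image(n);np.save(f"pics/{n}1.npy",im)
s=np.load("pics/scene1.npy");t=np.load("pics/top1.npy")
a=np.hstack([cv2.resize(s[60:200,300:440],None,fx=2.8,fy=2.8,interpolation=2),cv2.resize(t[140:280,110:250],None,fx=2.8,fy=2.8,interpolation=2)]);cv2.imwrite("pics/d1.png",a[:,:,::-1])
E
```

```text
[571.88610497 242.5693123  380.03346446] 12.461258109028698 2.3833 [0.38 0.45 1.66 0.   1.04 0.16]
```

View pics/d1.png

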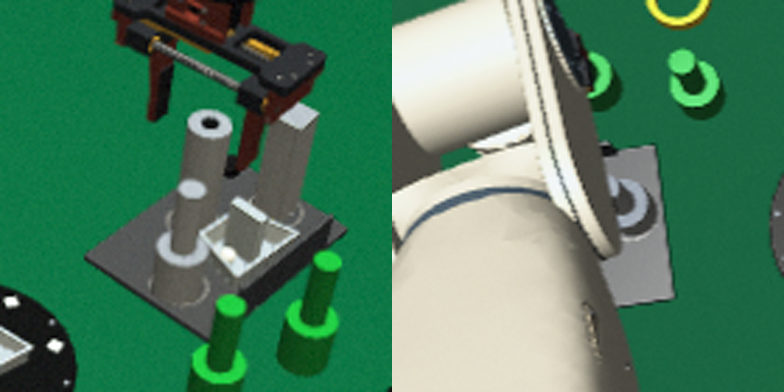

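```bash
python3 - <<'E'
from plan import *
j=np.array([np.cos(np.radians(12.46)),np.sin(np.radians(12.46)),0]);k=np.array([-j[1],j[0],0]);c=np.array([571.9,242.6,198])
s=np.load("pics/scene1.npy")[60:200,300:440].repeat(4,0).repeat(4,1).copy()
for a in(-57.5,-44,44,57.5):
  for b in(-10,10):
    u=proj('scene',c+a*j+b*k)[0]; cv2.circle(s,tuple(int(v) for v in ((u-[300,60]+.5)*4)),2,(255,255,0),-1)
cv2.imwrite("pics/d2.png",s[:,:,::-1])
E
```

```text
(no output)
```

View pics/d2.png

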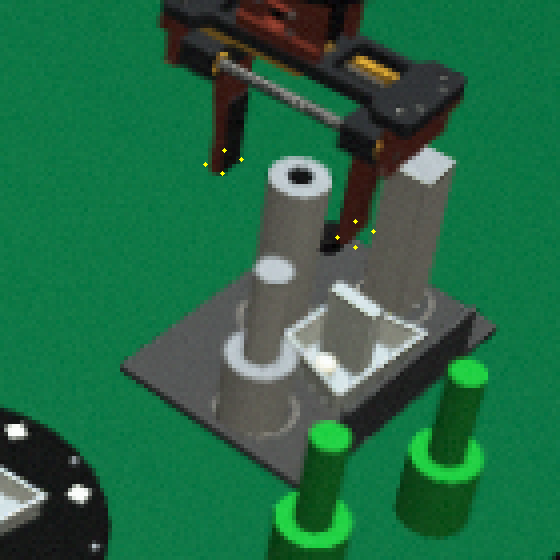

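Emit:
jog_arm(
  steps=[
    [[0,0,0.008,0,0,0,-1],[0,0,0.02,0,0,0,-1],[0,0,0.026,0,0,0,-1],[0,0,0.026,0,0,0,-1],[0,0,0.02,0,0,0,-1],[0,0,0.012,0,0,0,-1],[0,0,0,0,0,0,1],[0,0,0,0,0,0,1],[0,0,0,0,0,0,1],[0,0,0,0,0,0,1],[0,0,0,0,0,0,1],[0,0,0,0,0,0,1],[0,0,0,0,0,0,1],[0,0,0,0,0,0,1],[0,0,0,0,0,0,1],[0,0,0,0,0,0,1]],
  ],
)

```text
t: 3.82
ee_pos: [572.0, 243.0, 268.2]
orientation: [-1.966, -2.45, 0.001]
ft_force: [0.1, -0.6, -3.3]
width: 25.8
```

```bash
python3 - <<'E'
from plan import *
plan([572,243,368],12.46,[480,-389,368],12.46,20)
print()
plan([480,-389,368],12.46,[510.5,321,368],12.46,20)
print()
plan([510.5,321,368],12.46,[486,-331,368],12.46,20)
print()
plan([486,-331,368],12.46,[545,402.5,368],12.46,20)
print()
plan([545,402.5,368],12.46,[492,-273,368],12.46,20)
E
```

```text
[-0.0131, -0.0049, -0.0, 0, 0, np.float64(-0.0)]
[-0.0245, -0.0093, -0.0, 0, 0, np.float64(-0.0)]
[-0.0326, -0.0124, -0.0, 0, 0, np.float64(-0.0)]
[-0.0326, -0.0124, -0.0, 0, 0, np.float64(-0.0)]
[-0.0326, -0.0124, -0.0, 0, 0, np.float64(-0.0)]
[-0.0326, -0.0124, -0.0, 0, 0, np.float64(-0.0)]
[-0.0326, -0.0124, -0.0, 0, 0, np.float64(-0.0)]
[-0.0326, -0.0124, -0.0, 0, 0, np.float64(-0.0)]
[-0.0326, -0.0124, -0.0, 0, 0, np.float64(-0.0)]
[-0.0326, -0.0124, -0.0, 0, 0, np.float64(-0.0)]
[-0.0326, -0.0124, -0.0, 0, 0, np.float64(-0.0)]
[-0.0326, -0.0124, -0.0, 0, 0, np.float64(-0.0)]
[-0.0326, -0.0124, -0.0, 0, 0, np.float64(-0.0)]
[-0.0326, -0.0124, -0.0, 0, 0, np.float64(-0.0)]
[-0.0326, -0.0124, -0.0, 0, 0, np.float64(-0.0)]
[-0.0326, -0.0124, -0.0, 0, 0, np.float64(-0.0)]
[-0.0326, -0.0124, -0.0, 0, 0, np.float64(-0.0)]
[-0.0326, -0.0124, -0.0, 0, 0, np.float64(-0.0)]
[-0.0245, -0.0093, -0.0, 0, 0, np.float64(-0.0)]
[-0.0131, -0.0049, -0.0, 0, 0, np.float64(-0.0)]

[0.015, 0.004, -0.0, 0, 0, np.float64(-0.0)]
[0.0281, 0.0075, -0.0, 0, 0, np.float64(-0.0)]
[0.0375, 0.01, -0.0, 0, 0, 
[... 2971 characters left out ...]
float64(-0.0)]
[-0.0354, -0.0108, -0.0, 0, 0, np.float64(-0.0)]
[-0.0354, -0.0108, -0.0, 0, 0, np.float64(-0.0)]
[-0.0354, -0.0108, -0.0, 0, 0, np.float64(-0.0)]
[-0.0354, -0.0108, -0.0, 0, 0, np.float64(-0.0)]
[-0.0354, -0.0108, -0.0, 0, 0, np.float64(-0.0)]
[-0.0354, -0.0108, -0.0, 0, 0, np.float64(-0.0)]
[-0.0354, -0.0108, -0.0, 0, 0, np.float64(-0.0)]
[-0.0354, -0.0108, -0.0, 0, 0, np.float64(-0.0)]
[-0.0354, -0.0108, -0.0, 0, 0, np.float64(-0.0)]
[-0.0354, -0.0108, -0.0, 0, 0, np.float64(-0.0)]
[-0.0354, -0.0108, -0.0, 0, 0, np.float64(-0.0)]
[-0.0354, -0.0108, -0.0, 0, 0, np.float64(-0.0)]
[-0.0266, -0.0081, -0.0, 0, 0, np.float64(-0.0)]
[-0.0142, -0.0043, -0.0, 0, 0, np.float64(-0.0)]
```

Emit:
jog_arm(
  steps=[
    [[0,0,-0.006,0,0,0,1],[0,0,-0.014,0,0,0,1],[0,0,-0.02,0,0,0,1],[0,0,-0.02,0,0,0,1],[0,0,-0.02,0,0,0,1],[0,0,-0.014,0,0,0,1],[0,0,-0.006,0,0,0,1],[0,0,0,0,0,0,1]],
  ],
)

```text
t: 4.48
ee_pos: [572.3, 243.1, 369.7]
orientation: [1.966, 2.449, 0.003]
ft_force: [0.2, -0.2, -4.4]
width: 25.8
```

Emit:
jog_arm(
  steps=[
    [[-0.0131,-0.0049,0,0,0,0,1],[-0.0245,-0.0093,0,0,0,0,1],[-0.0326,-0.0124,0,0,0,0,1],[-0.0326,-0.0124,0,0,0,0,1],[-0.0326,-0.0124,0,0,0,0,1],[-0.0326,-0.0124,0,0,0,0,1],[-0.0326,-0.0124,0,0,0,0,1],[-0.0326,-0.0124,0,0,0,0,1],[-0.0326,-0.0124,0,0,0,0,1],[-0.0326,-0.0124,0,0,0,0,1],[-0.0326,-0.0124,0,0,0,0,1],[-0.0326,-0.0124,0,0,0,0,1],[-0.0326,-0.0124,0,0,0,0,1],[-0.0326,-0.0124,0,0,0,0,1],[-0.0326,-0.0124,0,0,0,0,1],[-0.0326,-0.0124,0,0,0,0,1],[-0.0326,-0.0124,0,0,0,0,1],[-0.0326,-0.0124,0,0,0,0,1],[-0.0245,-0.0093,0,0,0,0,1],[-0.0131,-0.0049,0,0,0,0,1]],
  ],
)

```text
t: 6.15
ee_pos: [478.1, -391.7, 366.6]
orientation: [-1.968, -2.446, 0.001]
ft_force: [0.1, 0.7, -4.6]
width: 25.6
```

Emit:
jog_arm(
  steps=[
    [[0,0,0.008,0,0,0,1],[0,0,0.02,0,0,0,1],[0,0,0.026,0,0,0,1],[0,0,0.022,0,0,0,1],[0,0,0.014,0,0,0,1],[0,0,0.006,0,0,0,1],[0,0,0,0,0,0,1],[0,0,0,0,0,0,1]],
  ],
)

```text
t: 6.82
ee_pos: [479.9, -388.1, 272.0]
orientation: [-1.965, -2.45, -0.0]
ft_force: [-0.4, 0.9, -3.4]
width: 25.9
```

```bash
python3 - <<'E'
from plan import *
p,y,Rm,o=cur();print(p,y,o['t'],o['qpos'].round(2))
s=ctrl.get_image("scene")
crop(s,80,130,260,290,4,"pics/d3.png")
E
```

```text
[ 479.92707567 -388.10701278  272.01524828] 12.533677338341208 6.8167 [-0.7   0.58  1.72  0.    0.84 -0.92]
```

View pics/d3.png

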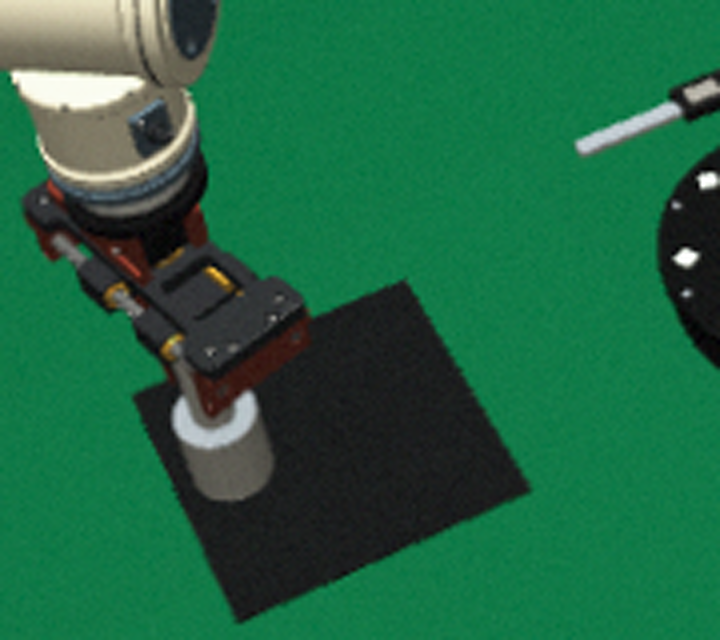

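Emit:
jog_arm(
  steps=[
    [[0,0,0.003,0,0,0,1],[0,0,0.002,0,0,0,1],[0,0,0.0015,0,0,0,1],[0,0,0.001,0,0,0,1],[0,0,0,0,0,0,1],[0,0,0,0,0,0,1]],
  ],
)

```text
t: 7.37
ee_pos: [479.8, -388.7, 264.8]
orientation: [1.966, 2.45, 0.0]
ft_force: [0.8, 0.2, -3.2]
width: 25.2
```

Emit:
jog_arm(
  steps=[
    [[0,0,0.0005,0,0,0,1],[0,0,0,0,0,0,-0.3],[0,0,0,0,0,0,-1],[0,0,0,0,0,0,-1],[0,0,0,0,0,0,-1],[0,0,0,0,0,0,-1],[0,0,0,0,0,0,-1],[0,0,0,0,0,0,-1],[0,0,0,0,0,0,-1],[0,0,-0.008,0,0,0,-1],[0,0,-0.02,0,0,0,-1],[0,0,-0.026,0,0,0,-1],[0,0,-0.026,0,0,0,-1],[0,0,-0.016,0,0,0,-1],[0,0,-0.008,0,0,0,-1]],
  ],
)

```text
t: 8.62
ee_pos: [480.3, -389.1, 371.6]
orientation: [1.964, 2.447, -0.0]
ft_force: [-0.5, -0.7, -0.0]
width: 87.7
```

Emit:
jog_arm(
  steps=[
    [[0.015,0.004,0,0,0,0,-1],[0.0281,0.0075,0,0,0,0,-1],[0.0375,0.01,0,0,0,0,-1],[0.0375,0.01,0,0,0,0,-1],[0.0375,0.01,0,0,0,0,-1],[0.0375,0.01,0,0,0,0,-1],[0.0375,0.01,0,0,0,0,-1],[0.0375,0.01,0,0,0,0,-1],[0.0375,0.01,0,0,0,0,-1],[0.0375,0.01,0,0,0,0,-1],[0.0375,0.01,0,0,0,0,-1],[0.0375,0.01,0,0,0,0,-1],[0.0375,0.01,0,0,0,0,-1],[0.0375,0.01,0,0,0,0,-1],[0.0375,0.01,0,0,0,0,-1],[0.0375,0.01,0,0,0,0,-1],[0.0375,0.01,0,0,0,0,-1],[0.0375,0.01,0,0,0,0,-1],[0.0281,0.0075,0,0,0,0,-1],[0.015,0.004,0,0,0,0,-1]],
  ],
)

```text
t: 10.28
ee_pos: [508.4, 324.2, 366.9]
orientation: [-1.962, -2.452, 0.002]
ft_force: [0.7, -0.8, 0.1]
width: 87.9
```

```bash
python3 - <<'E'
from plan import *
s=ctrl.get_image("scene");cv2.imwrite("pics/d4.png",s[:,:,::-1])
t=ctrl.get_image("top");np.save("pics/t4.npy",t); np.save("pics/s4.npy",s)
p,y,Rm,o=cur();print(p,y,o['t'],o['qpos'].round(2))
crop(t,340,200,440,300,5,"pics/d5.png")
E
```

```text
[508.83379622 322.89157232 367.0004852 ] 12.687785788887643 10.3833 [0.55 0.44 1.71 0.   1.   0.32]
```

View pics/d4.png

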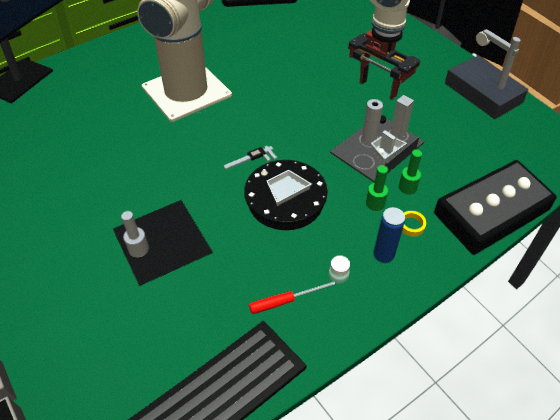

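View pics/d5.png

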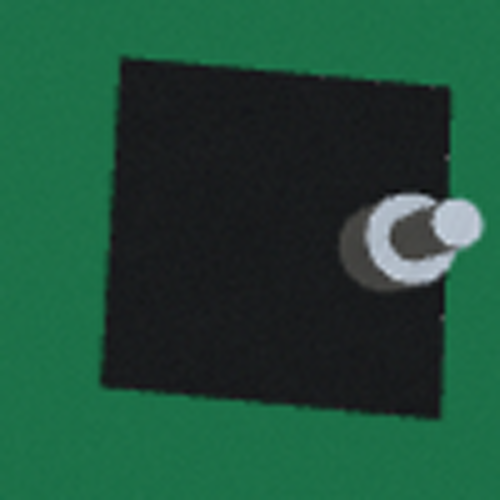

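```bash
python3 - <<'E'
from plan import *
C=lambda x,y,s,ox,oy:((x+.5)/s-.5+ox,(y+.5)/s-.5+oy)
print(ray('top',[C(457,222,5,340,200)],134),ray('top',[C(410,239,5,340,200)],59))
s=np.load("pics/s4.npy");crop(s,90,190,220,290,6,"pics/d6.png")
p,y,Rm,o=cur();print(p,y)
E
```

```text
[[ 481.04755901 -387.11148282  134.        ]] [[ 480.12293998 -386.1632389    59.        ]]
[508.83379622 322.89157232 367.0004852 ] 12.687785788887643
```

View pics/d6.png

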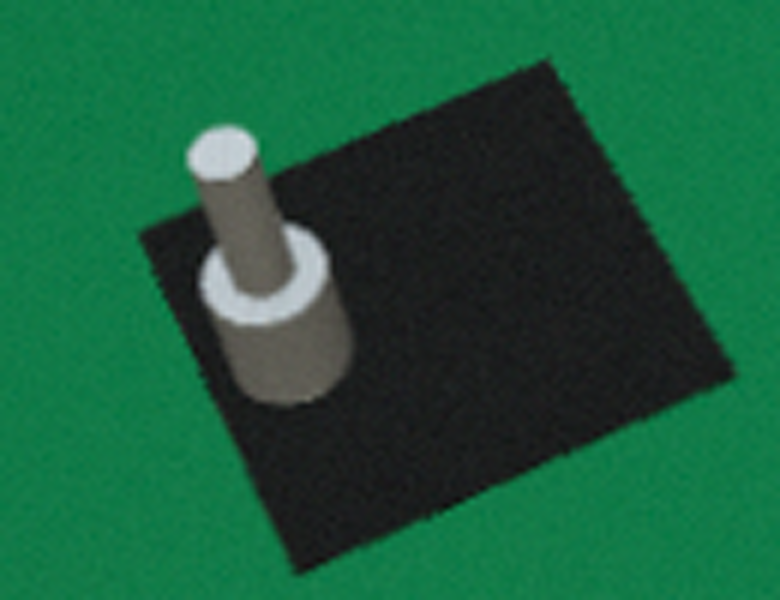

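Emit:
jog_arm(
  steps=[
    [[0,0,0,0,0,0,-1],[0,0,0.008,0,0,0,-1],[0,0,0.02,0,0,0,-1],[0,0,0.026,0,0,0,-1],[0,0,0.024,0,0,0,-1],[0,0,0.014,0,0,0,-1],[0,0,0.008,0,0,0,-1],[0,0,0,0,0,0,1],[0,0,0,0,0,0,1],[0,0,0,0,0,0,1],[0,0,0,0,0,0,1],[0,0,0,0,0,0,1],[0,0,0,0,0,0,1],[0,0,0,0,0,0,1]],
  ],
)

```text
t: 11.55
ee_pos: [510.0, 320.9, 268.8]
orientation: [1.966, 2.45, 0.001]
ft_force: [-1.1, -0.6, 0.2]
width: 44.9
```

Emit:
jog_arm(
  steps=[
    [[0,0,0,0,0,0,1],[0,0,0,0,0,0,1],[0,0,0,0,0,0,1],[0,0,0,0,0,0,1],[0,0,-0.006,0,0,0,1],[0,0,-0.014,0,0,0,1],[0,0,-0.02,0,0,0,1],[0,0,-0.02,0,0,0,1],[0,0,-0.02,0,0,0,1],[0,0,-0.014,0,0,0,1],[0,0,-0.006,0,0,0,1],[0,0,0,0,0,0,1]],
  ],
)

```text
t: 12.55
ee_pos: [510.1, 320.9, 369.3]
orientation: [1.966, 2.45, 0.003]
ft_force: [0.9, -1.0, -5.4]
width: 43.8
```

Emit:
jog_arm(
  steps=[
    [[-0.0138,-0.0036,0,0,0,0,1],[-0.0259,-0.0067,0,0,0,0,1],[-0.0345,-0.009,0,0,0,0,1],[-0.0345,-0.009,0,0,0,0,1],[-0.0345,-0.009,0,0,0,0,1],[-0.0345,-0.009,0,0,0,0,1],[-0.0345,-0.009,0,0,0,0,1],[-0.0345,-0.009,0,0,0,0,1],[-0.0345,-0.009,0,0,0,0,1],[-0.0345,-0.009,0,0,0,0,1],[-0.0345,-0.009,0,0,0,0,1],[-0.0345,-0.009,0,0,0,0,1],[-0.0345,-0.009,0,0,0,0,1],[-0.0345,-0.009,0,0,0,0,1],[-0.0345,-0.009,0,0,0,0,1],[-0.0345,-0.009,0,0,0,0,1],[-0.0345,-0.009,0,0,0,0,1],[-0.0345,-0.009,0,0,0,0,1],[-0.0259,-0.0067,0,0,0,0,1],[-0.0138,-0.0036,0,0,0,0,1]],
  ],
)

```text
t: 14.22
ee_pos: [484.6, -334.2, 366.7]
orientation: [-1.968, -2.447, 0.001]
ft_force: [0.2, 0.1, -4.3]
width: 43.8
```

Emit:
jog_arm(
  steps=[
    [[0,0,0.008,0,0,0,1],[0,0,0.02,0,0,0,1],[0,0,0.026,0,0,0,1],[0,0,0.022,0,0,0,1],[0,0,0.012,0,0,0,1],[0,0,0.006,0,0,0,1],[0,0,0,0,0,0,1],[0,0,0,0,0,0,1],[0,0,0,0,0,0,1]],
  ],
)

```text
t: 14.97
ee_pos: [486.5, -331.3, 275.4]
orientation: [1.965, 2.449, 0.0]
ft_force: [0.5, -0.6, -4.3]
width: 43.6
```

Emit:
jog_arm(
  steps=[
    [[0,0,0.004,0,0,0,1],[0,0,0.003,0,0,0,1],[0,0,0.002,0,0,0,1],[0,0,0.001,0,0,0,1],[0,0,0,0,0,0,1],[0,0,0,0,0,0,1],[0,0,0,0,0,0,1]],
  ],
)

```text
t: 15.55
ee_pos: [485.9, -331.3, 264.7]
orientation: [1.966, 2.45, -0.0]
ft_force: [-2.2, 0.5, 3.4]
width: 43.6
```

Emit:
jog_arm(
  steps=[
    [[0,0,0,0,0,0,0],[0,0,0,0,0,0,-1],[0,0,0,0,0,0,-1],[0,0,0,0,0,0,-1],[0,0,0,0,0,0,-1],[0,0,0,0,0,0,-1],[0,0,0,0,0,0,-1],[0,0,-0.008,0,0,0,-1],[0,0,-0.02,0,0,0,-1],[0,0,-0.026,0,0,0,-1],[0,0,-0.026,0,0,0,-1],[0,0,-0.016,0,0,0,-1],[0,0,-0.008,0,0,0,-1]],
  ],
)

```text
t: 16.63
ee_pos: [486.5, -331.6, 371.5]
orientation: [1.964, 2.447, 0.0]
ft_force: [1.1, 1.0, 0.1]
width: 87.6
```

Emit:
jog_arm(
  steps=[
    [[0.0154,0.0047,0,0,0,0,-1],[0.0288,0.0088,0,0,0,0,-1],[0.0384,0.0118,0,0,0,0,-1],[0.0384,0.0118,0,0,0,0,-1],[0.0384,0.0118,0,0,0,0,-1],[0.0384,0.0118,0,0,0,0,-1],[0.0384,0.0118,0,0,0,0,-1],[0.0384,0.0118,0,0,0,0,-1],[0.0384,0.0118,0,0,0,0,-1],[0.0384,0.0118,0,0,0,0,-1],[0.0384,0.0118,0,0,0,0,-1],[0.0384,0.0118,0,0,0,0,-1],[0.0384,0.0118,0,0,0,0,-1],[0.0384,0.0118,0,0,0,0,-1],[0.0384,0.0118,0,0,0,0,-1],[0.0384,0.0118,0,0,0,0,-1],[0.0384,0.0118,0,0,0,0,-1],[0.0384,0.0118,0,0,0,0,-1],[0.0288,0.0088,0,0,0,0,-1],[0.0154,0.0047,0,0,0,0,-1]],
  ],
)

```text
t: 18.3
ee_pos: [543.0, 405.5, 366.7]
orientation: [-1.963, -2.452, 0.002]
ft_force: [0.1, -0.5, -1.0]
width: 88.0
```

Emit:
jog_arm(
  steps=[
    [[0,0,0,0,0,0,-1],[0,0,0,0,0,0,-1],[0,0,0,0,0,0,-1]],
  ],
)

```text
t: 18.55
ee_pos: [543.7, 400.9, 367.2]
orientation: [-1.966, -2.45, 0.004]
ft_force: [-0.1, 0.1, 0.5]
width: 87.7
```

```bash
python3 - <<'E'
from plan import *
s=ctrl.get_image("scene");np.save("pics/s5.npy",s);t=ctrl.get_image("top");np.save("pics/t5.npy",t)
p,y,Rm,o=cur();print(p,y,o['t'])
a=np.hstack([cv2.resize(s[40:180,320:450],None,fx=3,fy=3,interpolation=2),cv2.resize(t[190:310,340:450],None,fx=3.5,fy=3.5,interpolation=2)]);cv2.imwrite("pics/d7.png",a[:,:,::-1])
E
```

```text
[544.27465226 400.40753062 367.8447366 ] 12.439504046805 18.65
```

View pics/d7.png

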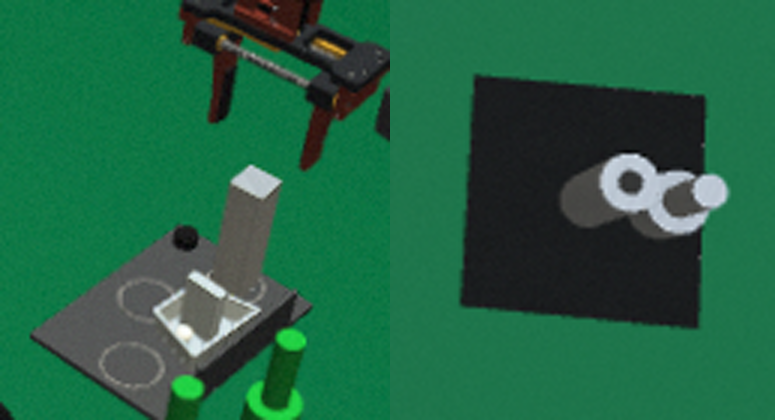

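Emit:
jog_arm(
  steps=[
    [[0.002,0,0.008,0,0,0,-1],[0,0,0.02,0,0,0,-1],[0,0,0.026,0,0,0,-1],[0,0,0.024,0,0,0,-1],[0,0,0.014,0,0,0,-1],[0,0,0.008,0,0,0,-1],[0,0,0,0,0,0,1],[0,0,0,0,0,0,1],[0,0,0,0,0,0,1],[0,0,0,0,0,0,1],[0,0,0,0,0,0,1],[0,0,0,0,0,0,1],[0,0,0,0,0,0,1],[0,0,0,0,0,0,1],[0,0,0,0,0,0,1],[0,0,0,0,0,0,1],[0,0,0,0,0,0,1]],
  ],
)

```text
t: 20.07
ee_pos: [544.0, 403.6, 268.5]
orientation: [-1.966, -2.45, 0.0]
ft_force: [-0.8, -0.3, 3.8]
width: 35.6
```

Emit:
jog_arm(
  steps=[
    [[0,0,-0.006,0,0,0,1],[0,0,-0.014,0,0,0,1],[0,0,-0.02,0,0,0,1],[0,0,-0.02,0,0,0,1],[0,0,-0.02,0,0,0,1],[0,0,-0.014,0,0,0,1],[0,0,-0.006,0,0,0,1],[0,0,0,0,0,0,1]],
  ],
)

```text
t: 20.73
ee_pos: [544.3, 403.8, 370.3]
orientation: [1.966, 2.449, 0.005]
ft_force: [0.1, -0.1, -3.2]
width: 35.6
```

Emit:
jog_arm(
  steps=[
    [[-0.0142,-0.0043,0,0,0,0,1],[-0.0266,-0.0081,0,0,0,0,1],[-0.0354,-0.0108,0,0,0,0,1],[-0.0354,-0.0108,0,0,0,0,1],[-0.0354,-0.0108,0,0,0,0,1],[-0.0354,-0.0108,0,0,0,0,1],[-0.0354,-0.0108,0,0,0,0,1],[-0.0354,-0.0108,0,0,0,0,1],[-0.0354,-0.0108,0,0,0,0,1],[-0.0354,-0.0108,0,0,0,0,1],[-0.0354,-0.0108,0,0,0,0,1],[-0.0354,-0.0108,0,0,0,0,1],[-0.0354,-0.0108,0,0,0,0,1],[-0.0354,-0.0108,0,0,0,0,1],[-0.0354,-0.0108,0,0,0,0,1],[-0.0354,-0.0108,0,0,0,0,1],[-0.0354,-0.0108,0,0,0,0,1],[-0.0354,-0.0108,0,0,0,0,1],[-0.0266,-0.0081,0,0,0,0,1],[-0.0142,-0.0043,0,0,0,0,1]],
  ],
)

```text
t: 22.4
ee_pos: [490.0, -274.9, 367.1]
orientation: [-1.968, -2.447, 0.002]
ft_force: [-0.1, -0.2, -4.4]
width: 35.9
```

Emit:
jog_arm(
  steps=[
    [[0,0,0.008,0,0,0,1],[0,0,0.02,0,0,0,1],[0,0,0.026,0,0,0,1],[0,0,0.022,0,0,0,1],[0,0,0.012,0,0,0,1],[0,0,0.006,0,0,0,1],[0,0,0,0,0,0,1],[0,0,0,0,0,0,1],[0,0,0,0,0,0,1]],
  ],
)

```text
t: 23.15
ee_pos: [492.0, -271.8, 275.3]
orientation: [1.965, 2.449, 0.0]
ft_force: [-0.8, -0.1, -4.1]
width: 35.9
```

Emit:
jog_arm(
  steps=[
    [[0,0,0.004,0,0,0,1],[0,0,0.003,0,0,0,1],[0,0,0.002,0,0,0,1],[0,0,0.001,0,0,0,1],[0,0,0,0,0,0,1],[0,0,0,0,0,0,1],[0,0,0,0,0,0,1]],
  ],
)

```text
t: 23.73
ee_pos: [491.4, -271.9, 264.5]
orientation: [-1.966, -2.45, 0.0]
ft_force: [-0.8, -0.6, 0.6]
width: 36.3
```

Emit:
jog_arm(
  steps=[
    [[0,0,0,0,0,0,0],[0,0,0,0,0,0,-1],[0,0,0,0,0,0,-1],[0,0,0,0,0,0,-1],[0,0,0,0,0,0,-1],[0,0,0,0,0,0,-1],[0,0,0,0,0,0,-1],[0,0,0,0,0,0,-1],[0,0,-0.008,0,0,0,-1],[0,0,-0.02,0,0,0,-1],[0,0,-0.026,0,0,0,-1],[0,0,-0.026,0,0,0,-1],[0,0,-0.016,0,0,0,-1],[0,0,-0.008,0,0,0,-1],[0,0,0,0,0,0,-1],[0,0,0,0,0,0,-1]],
  ],
)

```text
t: 25.07
ee_pos: [491.2, -271.7, 368.2]
orientation: [1.966, 2.45, 0.0]
ft_force: [0.5, -0.6, -1.0]
width: 87.6
```

```bash
python3 - <<'E'
from plan import *
s=ctrl.get_image("scene");np.save("pics/s6.npy",s);t=ctrl.get_image("top");np.save("pics/t6.npy",t)
p,y,Rm,o=cur();print(p,y,o['t'])
crop(t,115,180,215,260,7,"pics/e1.png");crop(s,330,95,440,185,7,"pics/e2.png")
crop(s,80,120,230,290,4,"pics/e3.png")
E
```

```text
[ 490.9940361  -271.58673183  367.08770023] 12.49929009061426 25.1667
```

View pics/e1.png

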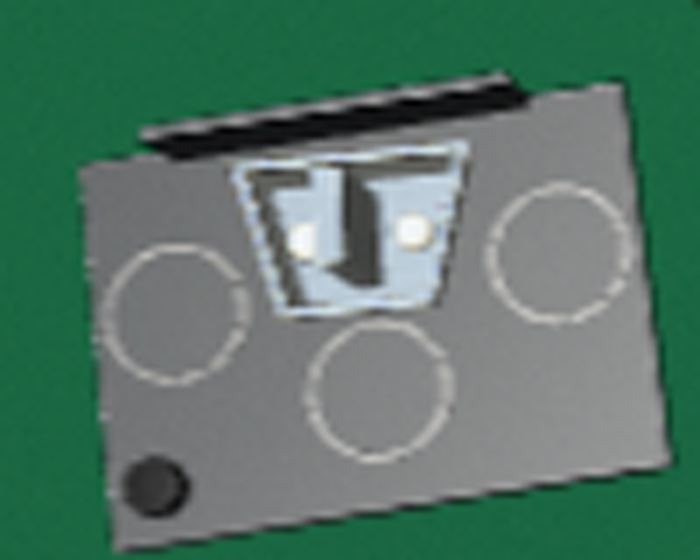

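View pics/e2.png

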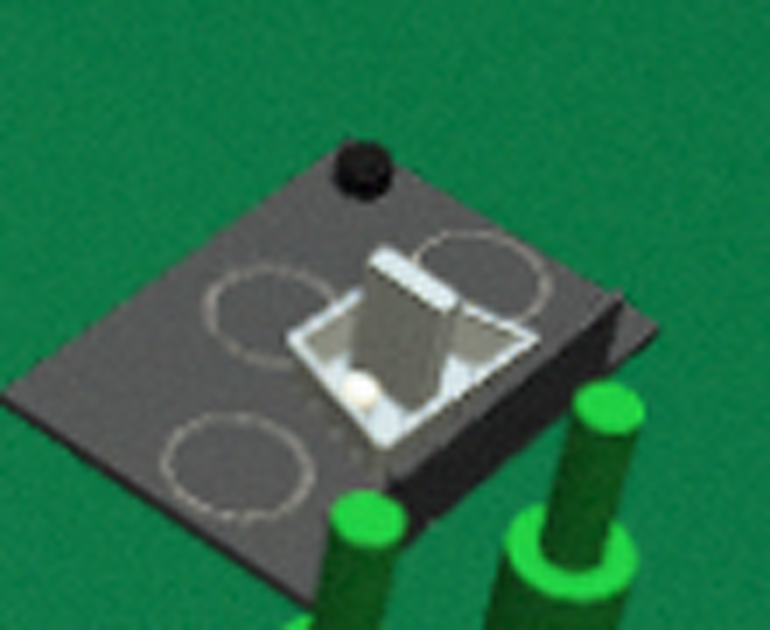

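View pics/e3.png

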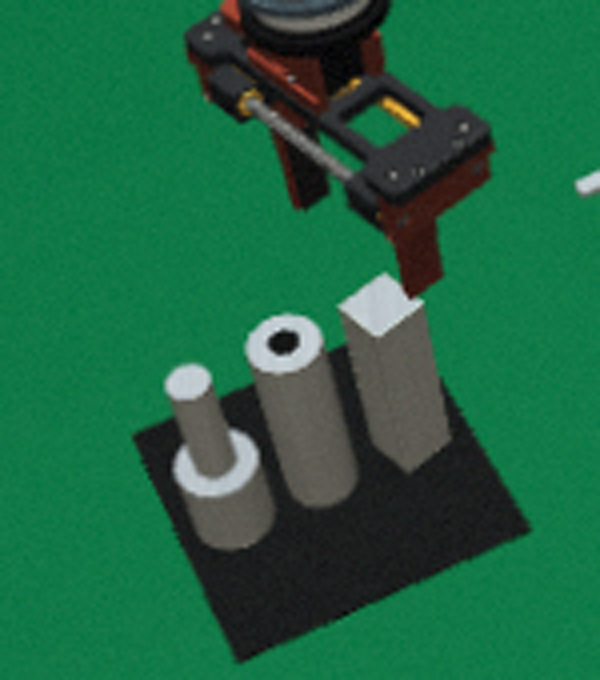

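```bash
python3 - <<'E'
from plan import *
from scipy.optimize import least_squares
C=lambda q,s,ox,oy:np.array([(q[0]+.5)/s-.5+ox,(q[1]+.5)/s-.5+oy])
T=lambda q:C(q,7,115,180); S=lambda q:C(q,7,330,95)
rim=[(33,47,26),(33,-47,26),(-33,-32,26),(-33,32,26)]
ob=[('top',T((232,165)),rim[0]),('top',T((470,143)),rim[1]),('top',T((440,305)),rim[2]),('top',T((278,320)),rim[3]),
('top',T((303,243)),(0,22,14)),('top',T((414,231)),(0,-22,14)),
('scene',S((287,338)),rim[2]),('scene',S((383,448)),rim[1]),('scene',S((541,340)),rim[0]),
('scene',S((385,243)),(-20,6,65)),('scene',S((460,292)),(20,6,65)),('scene',S((442,310)),(20,-6,65)),('scene',S((366,262)),(-20,-6,65)),('scene',S((360,392)),(0,-22,16))]
b={'top':np.array([0,2,0]),'scene':np.array([0,-2,0])}
def f(p,full=False):
    c,s=np.cos(p[2]),np.sin(p[2]);r=[]
    for n,uv,m in ob:
        P=np.array([p[0]+c*m[0]-s*m[1],p[1]+s*m[0]+c*m[1],8+m[2]])+b[n]
        r.append(proj(n,P)[0]-uv)
    return np.array(r).ravel()
r=least_squares(f,[575,326,.1],loss='soft_l1');print(r.x,np.degrees(r.x[2]));print(f(r.x).reshape(-1,2).round(1))
E
```

```text
[5.74468653e+02 3.26527839e+02 1.05317106e-01] 6.034225680187061
[[ 0.4 -0.1]
 [-0.9 -0. ]
 [-0.7 -0. ]
 [-0.1 -0. ]
 [ 0.6 -0. ]
 [ 0.   0.3]
 [-0.4  0.5]
 [ 0.1  0. ]
 [-0.5  0. ]
 [ 0.1  0.1]
 [ 0.4  0.6]
 [ 0.1  0. ]
 [-0.1 -0.8]
 [-0.1  0. ]]
```

```bash
python3 - <<'E'
from plan import *
p,y,Rm,o=cur();print(p,y,o['qpos'].round(2))
plan([491.2,-271.8,367.5],12.5,[574.5,326.5,323],96,20)
E
```

```text
[ 490.9940361  -271.58673183  367.08770023] 12.49929009061426 [-0.53  0.38  1.8  -0.    0.96 -0.74]
[0.0124, 0.0046, 0.001, 0, 0, np.float64(-1.83)]
[0.0229, 0.0094, 0.0018, 0, 0, np.float64(-3.42)]
[0.0298, 0.0143, 0.0024, 0, 0, np.float64(-4.56)]
[0.0285, 0.0166, 0.0024, 0, 0, np.float64(-4.56)]
[0.0271, 0.0188, 0.0024, 0, 0, np.float64(-4.56)]
[0.0255, 0.0209, 0.0024, 0, 0, np.float64(-4.56)]
[0.0238, 0.0229, 0.0024, 0, 0, np.float64(-4.56)]
[0.0219, 0.0247, 0.0024, 0, 0, np.float64(-4.56)]
[0.0198, 0.0264, 0.0024, 0, 0, np.float64(-4.56)]
[0.0177, 0.0279, 0.0024, 0, 0, np.float64(-4.56)]
[0.0154, 0.0292, 0.0024, 0, 0, np.float64(-4.56)]
[0.013, 0.0303, 0.0024, 0, 0, np.float64(-4.56)]
[0.0106, 0.0313, 0.0024, 0, 0, np.float64(-4.56)]
[0.0081, 0.032, 0.0024, 0, 0, np.float64(-4.56)]
[0.0055, 0.0325, 0.0024, 0, 0, np.float64(-4.56)]
[0.0029, 0.0329, 0.0024, 0, 0, np.float64(-4.56)]
[0.0003, 0.033, 0.0024, 0, 0, np.float64(-4.56)]
[-0.0024, 0.0329, 0.0024, 0, 0, np.float64(-4.56)]
[-0.0037, 0.0245, 0.0018, 0, 0, np.float64(-3.42)]
[-0.0028, 0.0129, 0.001, 0, 0, np.float64(-1.83)]
```

Emit:
jog_arm(
  steps=[
    [[0.0124,0.0046,0.001,0,0,-1.83,-1],[0.0229,0.0094,0.0018,0,0,-3.42,-1],[0.0298,0.0143,0.0024,0,0,-4.56,-1],[0.0285,0.0166,0.0024,0,0,-4.56,-1],[0.0271,0.0188,0.0024,0,0,-4.56,-1],[0.0255,0.0209,0.0024,0,0,-4.56,-1],[0.0238,0.0229,0.0024,0,0,-4.56,-1],[0.0219,0.0247,0.0024,0,0,-4.56,-1],[0.0198,0.0264,0.0024,0,0,-4.56,-1],[0.0177,0.0279,0.0024,0,0,-4.56,-1],[0.0154,0.0292,0.0024,0,0,-4.56,-1],[0.013,0.0303,0.0024,0,0,-4.56,-1],[0.0106,0.0313,0.0024,0,0,-4.56,-1],[0.0081,0.032,0.0024,0,0,-4.56,-1],[0.0055,0.0325,0.0024,0,0,-4.56,-1],[0.0029,0.0329,0.0024,0,0,-4.56,-1],[0.0003,0.033,0.0024,0,0,-4.56,-1],[-0.0024,0.0329,0.0024,0,0,-4.56,-1],[-0.0037,0.0245,0.0018,0,0,-3.42,-1],[-0.0028,0.0129,0.001,0,0,-1.83,-1]],
  ],
)

```text
t: 26.83
ee_pos: [573.8, 329.8, 322.7]
orientation: [0.173, -3.135, 0.0]
ft_force: [0.0, 0.3, -0.4]
width: 88.3
```

Emit:
jog_arm(
  steps=[
    [[0,0,0,0,0,0,-1],[0,0,0,0,0,0,-1],[0,0,0,0,0,0,-1],[0,0,0,0,0,0,-1],[0,0,0,0,0,0,-1]],
  ],
)

```text
t: 27.25
ee_pos: [574.9, 325.1, 324.5]
orientation: [0.16, -3.137, 0.0]
ft_force: [0.9, -0.9, -0.5]
width: 88.3
```

```bash
python3 - <<'E'
from plan import *
p,y,Rm,o=cur();print(p,y,o['qpos'].round(2),o['t'])
E
```

```text
[574.88808936 325.06313474 324.49414485] 95.84436654557953 [ 0.5   0.57  1.6  -0.    0.98 -1.18] 27.25
```

Emit:
jog_arm(
  steps=[
    [[0,0.0015,0.006,0,0,0,-1],[0,0,0.018,0,0,0,-1],[0,0,0.025,0,0,0,-1],[0,0,0.025,0,0,0,-1],[0,0,0.016,0,0,0,-1],[0,0,0.008,0,0,0,-1],[0,0,0.003,0,0,0,-1],[0,0,0,0,0,0,1],[0,0,0,0,0,0,1],[0,0,0,0,0,0,1],[0,0,0,0,0,0,1],[0,0,0,0,0,0,1],[0,0,0,0,0,0,1],[0,0,0,0,0,0,1],[0,0,0,0,0,0,1],[0,0,0,0,0,0,1],[0,0,0,0,0,0,1],[0,0,0,0,0,0,1],[0,0,0,0,0,0,1],[0,0,0,0,0,0,1]],
  ],
)

```text
t: 28.92
ee_pos: [574.6, 327.9, 223.2]
orientation: [0.163, -3.137, 0.0]
ft_force: [-1.0, 0.3, -0.6]
width: 11.7
```

```bash
python3 - <<'E'
from plan import *
p,y,Rm,o=cur();print(p,y,o['width'],o['t'])
E
```

```text
[574.57899086 327.88424225 223.20413062] 95.96641353787325 11.721018400131946 28.9167
```

Emit:
jog_arm(
  steps=[
    [[0,0,-0.005,0,0,0,1],[0,0,-0.012,0,0,0,1],[0,0,-0.02,0,0,0,1],[0,0,-0.022,0,0,0,1],[0,0,-0.02,0,0,0,1],[0,0,-0.013,0,0,0,1],[0,0,-0.005,0,0,0,1],[0,0,0,0,0,0,1],[0,0,0,0,0,0,1],[0,0,0,0,0,0,1]],
  ],
)

```text
t: 29.75
ee_pos: [574.2, 327.7, 319.0]
orientation: [0.163, -3.135, 0.001]
ft_force: [0.1, -0.5, -1.8]
width: 11.8
```

```bash
python3 - <<'E'
from plan import *
p,y,Rm,o=cur();print(p,y,o['width'],o['t'])
plan(p,y,[556,-6.6,p[2]],90.5,18)
E
```

```text
[574.16064278 327.67497348 319.02205589] 95.96083685874544 11.794731335234866 29.75
[0.0013, -0.0081, -0.0, 0, 0, np.float64(0.13)]
[0.0024, -0.0152, -0.0, 0, 0, np.float64(0.25)]
[0.0031, -0.0203, -0.0, 0, 0, np.float64(0.34)]
[0.003, -0.0203, -0.0, 0, 0, np.float64(0.34)]
[0.0029, -0.0203, -0.0, 0, 0, np.float64(0.34)]
[0.0027, -0.0204, -0.0, 0, 0, np.float64(0.34)]
[0.0026, -0.0204, -0.0, 0, 0, np.float64(0.34)]
[0.0025, -0.0204, -0.0, 0, 0, np.float64(0.34)]
[0.0024, -0.0204, -0.0, 0, 0, np.float64(0.34)]
[0.0023, -0.0204, -0.0, 0, 0, np.float64(0.34)]
[0.0021, -0.0204, -0.0, 0, 0, np.float64(0.34)]
[0.002, -0.0204, -0.0, 0, 0, np.float64(0.34)]
[0.0019, -0.0204, -0.0, 0, 0, np.float64(0.34)]
[0.0018, -0.0205, -0.0, 0, 0, np.float64(0.34)]
[0.0017, -0.0205, -0.0, 0, 0, np.float64(0.34)]
[0.0016, -0.0205, -0.0, 0, 0, np.float64(0.34)]
[0.0011, -0.0154, -0.0, 0, 0, np.float64(0.25)]
[0.0005, -0.0082, -0.0, 0, 0, np.float64(0.13)]
```

Emit:
jog_arm(
  steps=[
    [[0.0013,-0.0081,0,0,0,0.13,1],[0.0024,-0.0152,0,0,0,0.25,1],[0.0031,-0.0203,0,0,0,0.34,1],[0.003,-0.0203,0,0,0,0.34,1],[0.0029,-0.0203,0,0,0,0.34,1],[0.0027,-0.0204,0,0,0,0.34,1],[0.0026,-0.0204,0,0,0,0.34,1],[0.0025,-0.0204,0,0,0,0.34,1],[0.0024,-0.0204,0,0,0,0.34,1],[0.0023,-0.0204,0,0,0,0.34,1],[0.0021,-0.0204,0,0,0,0.34,1],[0.002,-0.0204,0,0,0,0.34,1],[0.0019,-0.0204,0,0,0,0.34,1],[0.0018,-0.0205,0,0,0,0.34,1],[0.0017,-0.0205,0,0,0,0.34,1],[0.0016,-0.0205,0,0,0,0.34,1],[0.0011,-0.0154,0,0,0,0.25,1],[0.0005,-0.0082,0,0,0,0.13,1]],
  ],
)

```text
t: 31.25
ee_pos: [555.3, -8.9, 319.7]
orientation: [0.008, -3.14, 0.001]
ft_force: [-0.7, 0.2, -1.0]
width: 11.9
```

Emit:
jog_arm(
  steps=[
    [[0,0,0.005,0,0,0,1],[0,0,0.012,0,0,0,1],[0,0,0.006,0,0,0,1],[0,0,0,0,0,0,1],[0,0,0,0,0,0,1],[0,0,0,0,0,0,1],[0,0,0,0,0,0,1],[0,0,0,0,0,0,1],[0,0,0,0,0,0,1]],
  ],
)

```text
t: 32.0
ee_pos: [556.4, -6.2, 297.6]
orientation: [-0.013, 3.141, -0.0]
ft_force: [0.5, 0.2, -2.6]
width: 11.9
```

```bash
python3 - <<'E'
from plan import *
s=ctrl.get_image("scene");np.save("pics/s7.npy",s);t=ctrl.get_image("top");np.save("pics/t7.npy",t)
p,y,Rm,o=cur();print(p,y,o['t'])
a=np.hstack([cv2.resize(s[120:240,230:340],None,fx=4.5,fy=4.5,interpolation=2)]);cv2.imwrite("pics/e4.png",a[:,:,::-1])
crop(t,225,160,345,270,5,"pics/e5.png")
E
```

```text
[556.36168412  -6.26275879 297.52327825] 90.44790901026387 32.1
```

View pics/e4.png

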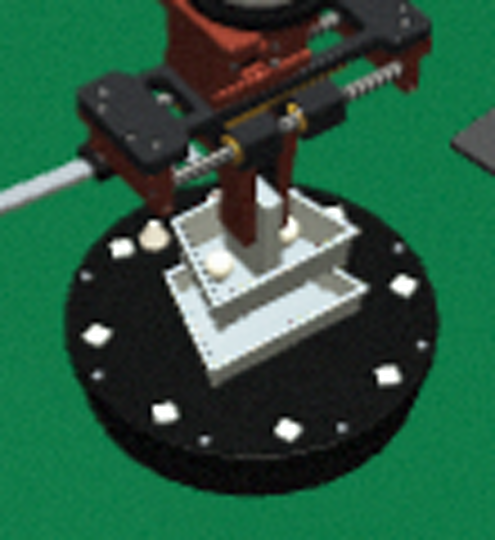

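View pics/e5.png

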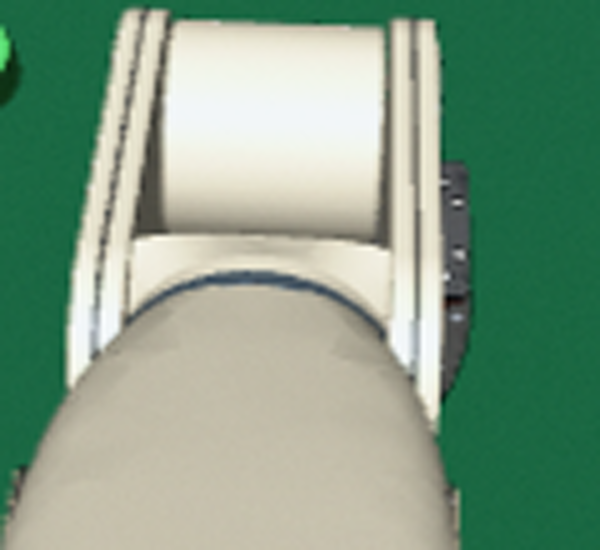

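```bash
python3 - <<'E'
from plan import *
C=lambda q:np.array([(q[0]+.5)/4.5-.5+230,(q[1]+.5)/4.5-.5+120])
a=ray('scene',[C(q) for q in((172,222),(216,313),(360,230))],108.3)
b=ray('scene',[C(q) for q in((165,272),(215,383),(367,288))],67)
print(a.round(1));print(b.round(1))
# predicted tray
print('yaw', [np.degrees(np.arctan2(-(v[2]-v[1])[0],(v[2]-v[1])[1])) for v in(a,b)])
m=lambda v:np.array([(v[0,0]+(v[1,0]+v[2,0])/2)/2,(v[1,1]+v[2,1])/2]);print(m(a),m(b))
E
```

```text
[[524.5 -38.4 108.3]
 [592.2 -56.5 108.3]
 [587.5  41.5 108.3]]
[[520.9 -41.4  67. ]
 [602.7 -64.5  67. ]
 [594.6  43.3  67. ]]
yaw [np.float64(2.7594939216031693), np.float64(4.28672683098392)]
[557.18527924  -7.49159608] [559.76311221 -10.60697882]
```

```bash
python3 - <<'E'
from plan import *
s=np.load("pics/scene0.npy"); crop(s,262,165,316,210,13,"pics/f1.png")
s=np.load("pics/s7.npy"); crop(s,262,155,316,210,13,"pics/f2.png")
t=np.load("pics/top0.npy"); crop(t,255,198,311,240,13,"pics/f3.png")
E
```

```text
(no output)
```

View pics/f1.png

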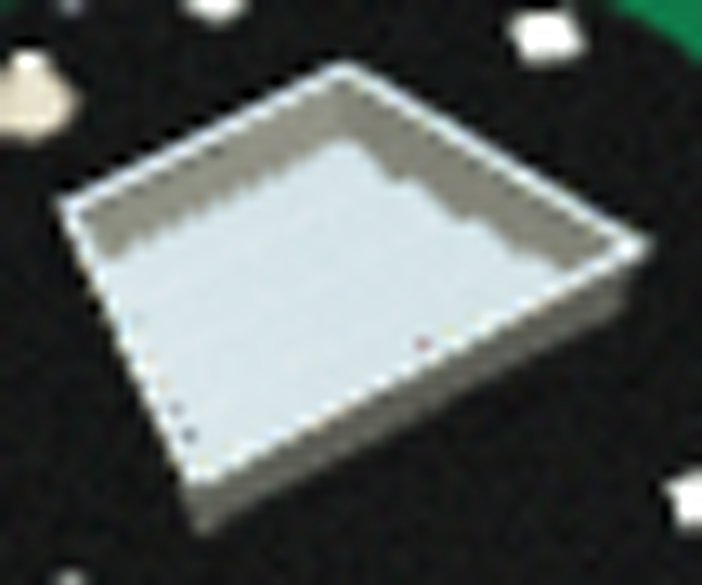

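View pics/f2.png

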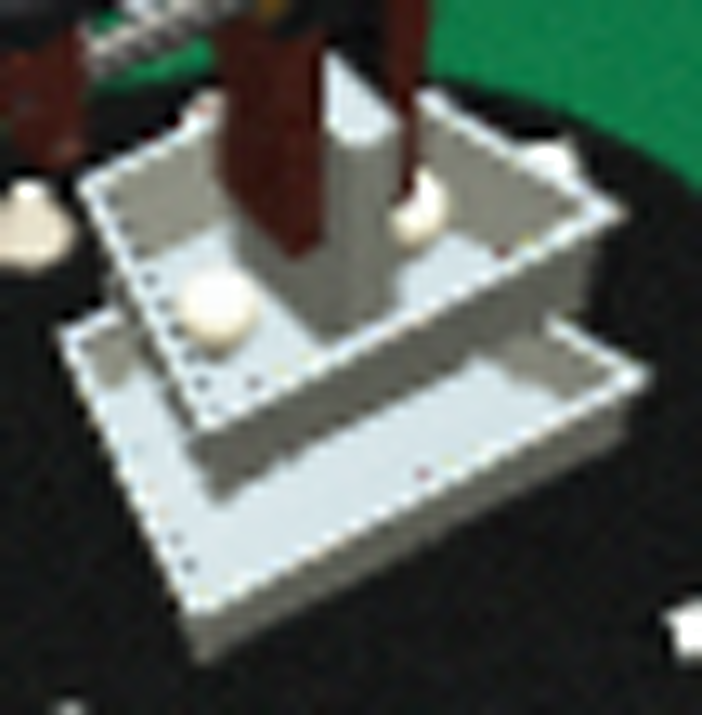

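View pics/f3.png

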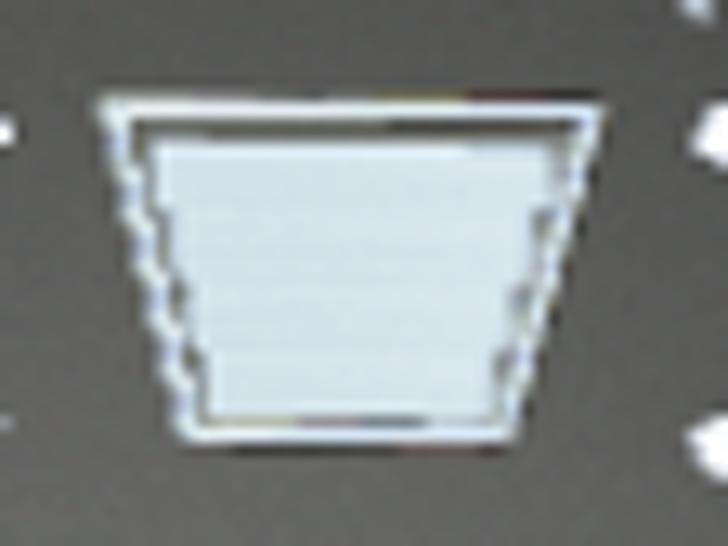

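```bash
python3 - <<'E'
from plan import *
C=lambda q,ox,oy:np.array([(q[0]+.5)/13-.5+ox,(q[1]+.5)/13-.5+oy])
a=ray('scene',[C(q,262,155) for q in((82,187),(205,425),(620,212))],108.3)
b=ray('scene',[C(q,262,165) for q in((65,207),(200,485),(650,243),(345,62))],67)
c=ray('top',[C(q,255,198) for q in((182,440),(515,440),(605,100),(100,95))],67)
print(a.round(1));print(b.round(1));print(c.round(1))
yw=lambda v:np.degrees(np.arctan2(-v[0],v[1]))
print('yaw tray',yw(a[2]-a[1]),'nest s',yw(b[2]-b[1]),yw(b[3]-b[0]),'top',yw(c[3]-c[2]),yw(c[0]-c[1]))
m=lambda v:np.array([(v[0,0]+(v[1,0]+v[2,0])/2)/2,(v[1,1]+v[2,1])/2]);print(m(a),m(b), c.mean(0),b.mean(0))
print('true tray corners pred', [(556.4+x,-6.3+y) for x,y in((-33,-32),(33,-47),(33,47))])
E
```

```text
[[524.5 -38.3 108.3]
 [586.8 -53.6 108.3]
 [587.3  40.5 108.3]]
[[522.4 -41.6  67. ]
 [594.6 -60.3  67. ]
 [594.1  44.8  67. ]
 [521.8  24.9  67. ]]
[[519.   30.6  67. ]
 [519.6 -39.6  67. ]
 [592.9 -58.5  67. ]
 [593.1  49.3  67. ]]
yaw tray -0.3068615773241076 nest s 0.2812350770791877 0.4927372003323277 top -0.1220347991572171 0.5269592144541945
[555.7585094   -6.54326133] [558.38408724  -7.71975394] [556.14646862  -4.5653699   67.        ] [558.24121392  -8.04406409  67.        ]
true tray corners pred [(523.4, -38.3), (589.4, -53.3), (589.4, 40.7)]
```

Emit:
jog_arm(
  steps=[
    [[-0.001,-0.0008,0.004,0,0,0,1],[0,0,0.005,0,0,0,1],[0,0,0.005,0,0,0,1],[0,0,0.004,0,0,0,1],[0,0,0.003,0,0,0,1],[0,0,0.003,0,0,0,1],[0,0,0.002,0,0,0,1],[0,0,0,0,0,0,1],[0,0,0,0,0,0,1]],
  ],
)

```text
t: 32.85
ee_pos: [557.3, -7.1, 271.2]
orientation: [0.012, -3.141, 0.0]
ft_force: [1.1, -1.0, -0.5]
width: 12.1
```

No contact; 7 mm to go.

Emit:
jog_arm(
  steps=[
    [[0,0,0.002,0,0,0,1],[0,0,0.002,0,0,0,1],[0,0,0.001,0,0,0,1],[0,0,0.001,0,0,0,1],[0,0,0,0,0,0,1],[0,0,0,0,0,0,1],[0,0,0,0,0,0,1]],
  ],
)

```text
t: 33.43
ee_pos: [557.3, -7.1, 265.3]
orientation: [-0.012, 3.141, 0.0]
ft_force: [0.1, -0.3, -2.2]
width: 11.5
```

```bash
python3 - <<'E'
from plan import *
s=ctrl.get_image("scene");crop(s,262,155,316,210,13,"pics/f4.png")
p,y,Rm,o=cur();print(p,y,o['t'],o['ft_force'],o['moment'])
E
```

```text
[557.33540191  -7.14837657 265.34107981] 90.44481913457362 33.4833 [-0.27311243  0.02736849 -1.66157931] [0.01645964 0.01201503 0.00766131]
```

View pics/f4.png

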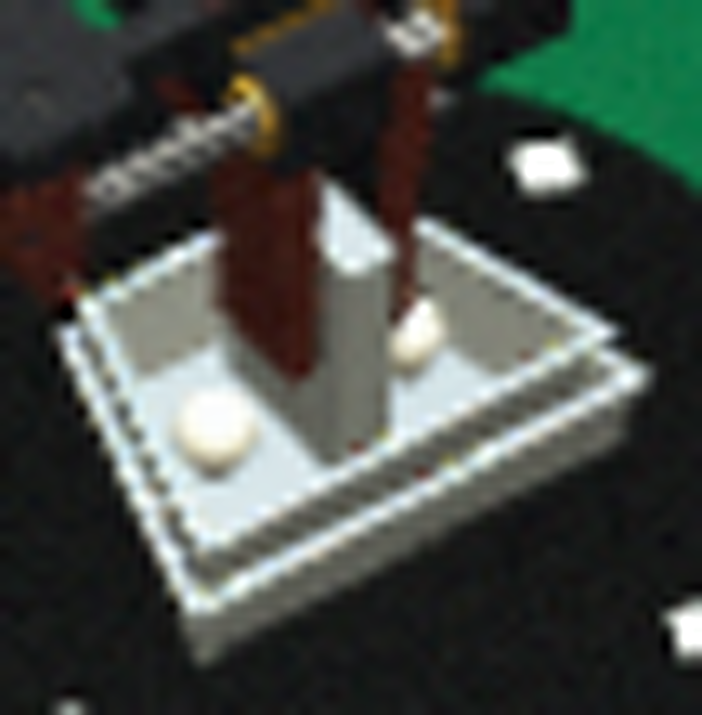

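Emit:
jog_arm(
  steps=[
    [[0,0,0.001,0,0,0,1],[0,0,0.0003,0,0,0,1],[0,0,0,0,0,0,1],[0,0,0,0,0,0,1]],
  ],
)

```text
t: 33.82
ee_pos: [557.4, -7.2, 264.2]
orientation: [-0.012, 3.141, -0.0]
ft_force: [0.5, -0.3, 0.3]
width: 12.2
```

Released next, then rise and check.

Emit:
jog_arm(
  steps=[
    [[0,0,0,0,0,0,0.5],[0,0,0,0,0,0,0],[0,0,0,0,0,0,-0.5],[0,0,0,0,0,0,-1],[0,0,0,0,0,0,-1],[0,0,0,0,0,0,-1],[0,0,0,0,0,0,-1],[0,0,0,0,0,0,-1],[0,0,0,0,0,0,-1],[0,0,-0.006,0,0,0,-1],[0,0,-0.016,0,0,0,-1],[0,0,-0.026,0,0,0,-1],[0,0,-0.026,0,0,0,-1],[0,0,-0.018,0,0,0,-1],[0,0,-0.01,0,0,0,-1],[0,0,0,0,0,0,-1],[0,0,0,0,0,0,-1]],
  ],
)

```text
t: 35.23
ee_pos: [557.1, -7.1, 366.0]
orientation: [-0.012, 3.141, -0.0]
ft_force: [0.4, 0.3, -0.5]
width: 87.7
```

```bash
python3 - <<'E'
from plan import *
s=ctrl.get_image("scene");crop(s,262,155,316,210,13,"pics/f5.png")
p,y,Rm,o=cur();print(p,y,o['t'])
plan(p,y,[491.4,-271.9,368],12.5,15)
E
```

```text
[556.85755389  -7.12363363 365.23932136] 90.44241958572482 35.2833
[0.002, -0.0079, -0.0001, 0, 0, np.float64(2.34)]
[0.0032, -0.015, -0.0002, 0, 0, np.float64(4.4)]
[0.0027, -0.0203, -0.0002, 0, 0, np.float64(5.86)]
[0.0006, -0.0205, -0.0002, 0, 0, np.float64(5.86)]
[-0.0015, -0.0205, -0.0002, 0, 0, np.float64(5.86)]
[-0.0036, -0.0202, -0.0002, 0, 0, np.float64(5.86)]
[-0.0056, -0.0197, -0.0002, 0, 0, np.float64(5.86)]
[-0.0076, -0.0191, -0.0002, 0, 0, np.float64(5.86)]
[-0.0095, -0.0182, -0.0002, 0, 0, np.float64(5.86)]
[-0.0113, -0.0171, -0.0002, 0, 0, np.float64(5.86)]
[-0.013, -0.0159, -0.0002, 0, 0, np.float64(5.86)]
[-0.0145, -0.0145, -0.0002, 0, 0, np.float64(5.86)]
[-0.0159, -0.0129, -0.0002, 0, 0, np.float64(5.86)]
[-0.0129, -0.0084, -0.0002, 0, 0, np.float64(4.4)]
[-0.0072, -0.0039, -0.0001, 0, 0, np.float64(2.34)]
```

View pics/f5.png

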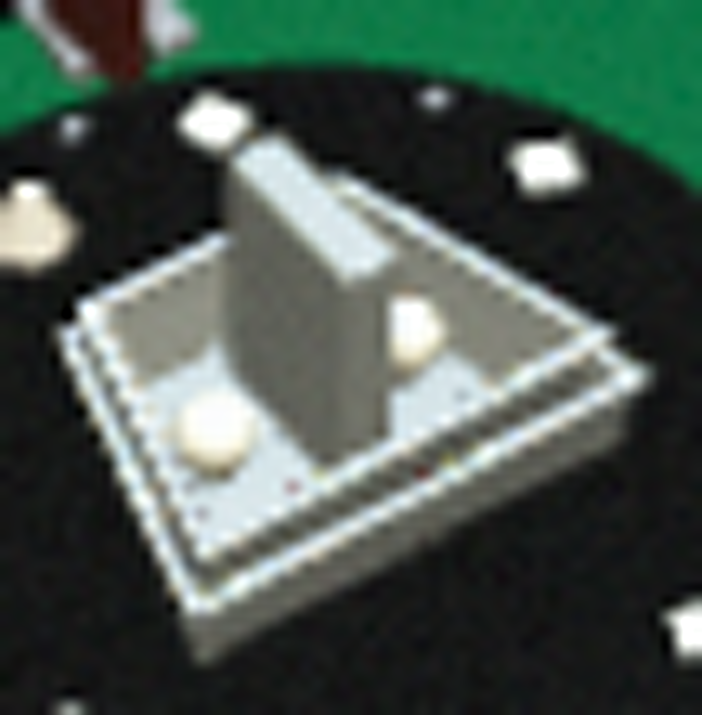

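Emit:
jog_arm(
  steps=[
    [[0.002,-0.0079,-0.0001,0,0,2.34,-1],[0.0032,-0.015,-0.0002,0,0,4.4,-1],[0.0027,-0.0203,-0.0002,0,0,5.86,-1],[0.0006,-0.0205,-0.0002,0,0,5.86,-1],[-0.0015,-0.0205,-0.0002,0,0,5.86,-1],[-0.0036,-0.0202,-0.0002,0,0,5.86,-1],[-0.0056,-0.0197,-0.0002,0,0,5.86,-1],[-0.0076,-0.0191,-0.0002,0,0,5.86,-1],[-0.0095,-0.0182,-0.0002,0,0,5.86,-1],[-0.0113,-0.0171,-0.0002,0,0,5.86,-1],[-0.013,-0.0159,-0.0002,0,0,5.86,-1],[-0.0145,-0.0145,-0.0002,0,0,5.86,-1],[-0.0159,-0.0129,-0.0002,0,0,5.86,-1],[-0.0129,-0.0084,-0.0002,0,0,4.4,-1],[-0.0072,-0.0039,-0.0001,0,0,2.34,-1],[0,0,0,0,0,0,-1],[0,0,0,0,0,0,-1],[0,0,0,0,0,0,-1],[0,0,0,0,0,0,-1]],
  ],
)

```text
t: 36.87
ee_pos: [491.9, -271.1, 368.2]
orientation: [-1.963, -2.451, 0.0]
ft_force: [0.1, 0.1, -1.2]
width: 87.7
```

```bash
python3 - <<'E'
from plan import *
p,y,Rm,o=cur();print(p,y,o['t'])
t=ctrl.get_image("top");crop(t,245,180,320,260,7,"pics/f6.png")
E
```

```text
[ 491.94664465 -271.14764815  368.18469419] 12.600132097191578 36.8667
```

View pics/f6.png

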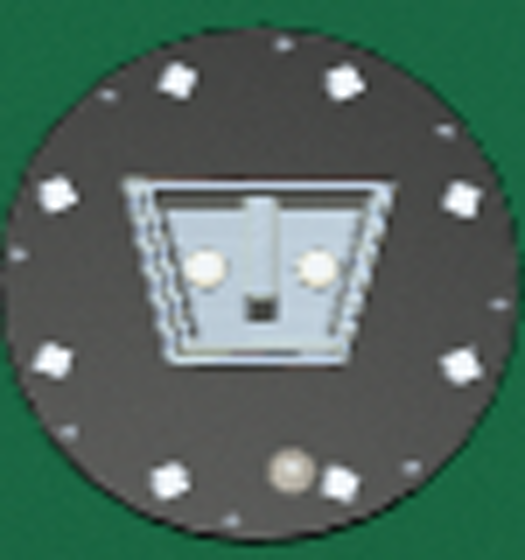

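Emit:
jog_arm(
  steps=[
    [[0,0,0.008,0,0,0,-1],[0,0,0.02,0,0,0,-1],[0,0,0.026,0,0,0,-1],[0,0,0.026,0,0,0,-1],[0,0,0.015,0,0,0,-1],[0,0,0.008,0,0,0,-1],[0,0,0,0,0,0,1],[0,0,0,0,0,0,1],[0,0,0,0,0,0,1],[0,0,0,0,0,0,1],[0,0,0,0,0,0,1],[0,0,0,0,0,0,1],[0,0,0,0,0,0,1],[0,0,0,0,0,0,1],[0,0,0,0,0,0,1],[0,0,0,0,0,0,1],[0,0,0,0,0,0,1]],
  ],
)

```text
t: 38.33
ee_pos: [491.9, -272.0, 266.1]
orientation: [1.966, 2.45, -0.0]
ft_force: [-1.6, 0.1, 4.4]
width: 36.1
```

```bash
python3 - <<'E'
from plan import *
p,y,Rm,o=cur();print(p,y,o['t'],o['width'])
plan([491.5,-271.7,368],12.55,[544.0,403.6,368],12.55,20)
E
```

```text
[ 491.92948094 -271.9642187   266.05432344] 12.505576554898706 38.3333 36.06356720298737
[0.0142, 0.0043, -0.0, 0, 0, np.float64(-0.0)]
[0.0265, 0.0081, -0.0, 0, 0, np.float64(-0.0)]
[0.0354, 0.0108, -0.0, 0, 0, np.float64(-0.0)]
[0.0354, 0.0108, -0.0, 0, 0, np.float64(-0.0)]
[0.0354, 0.0108, -0.0, 0, 0, np.float64(-0.0)]
[0.0354, 0.0108, -0.0, 0, 0, np.float64(-0.0)]
[0.0354, 0.0108, -0.0, 0, 0, np.float64(-0.0)]
[0.0354, 0.0108, -0.0, 0, 0, np.float64(-0.0)]
[0.0354, 0.0108, -0.0, 0, 0, np.float64(-0.0)]
[0.0354, 0.0108, -0.0, 0, 0, np.float64(-0.0)]
[0.0354, 0.0108, -0.0, 0, 0, np.float64(-0.0)]
[0.0354, 0.0108, -0.0, 0, 0, np.float64(-0.0)]
[0.0354, 0.0108, -0.0, 0, 0, np.float64(-0.0)]
[0.0354, 0.0108, -0.0, 0, 0, np.float64(-0.0)]
[0.0354, 0.0108, -0.0, 0, 0, np.float64(-0.0)]
[0.0354, 0.0108, -0.0, 0, 0, np.float64(-0.0)]
[0.0354, 0.0108, -0.0, 0, 0, np.float64(-0.0)]
[0.0354, 0.0108, -0.0, 0, 0, np.float64(-0.0)]
[0.0265, 0.0081, -0.0, 0, 0, np.float64(-0.0)]
[0.0142, 0.0043, -0.0, 0, 0, np.float64(-0.0)]
```

Emit:
jog_arm(
  steps=[
    [[0,0,-0.006,0,0,0,1],[0,0,-0.014,0,0,0,1],[0,0,-0.02,0,0,0,1],[0,0,-0.024,0,0,0,1],[0,0,-0.024,0,0,0,1],[0,0,-0.024,0,0,0,1],[0,0,-0.014,0,0,0,1],[0,0,-0.006,0,0,0,1],[0,0,0,0,0,0,1]],
  ],
)

```text
t: 39.08
ee_pos: [492.0, -271.9, 398.8]
orientation: [1.965, 2.449, 0.0]
ft_force: [0.8, 0.0, -4.4]
width: 35.8
```

Emit:
jog_arm(
  steps=[
    [[0.0142,0.0043,0,0,0,0,1],[0.0266,0.0081,0,0,0,0,1],[0.0354,0.0108,0,0,0,0,1],[0.0354,0.0108,0,0,0,0,1],[0.0354,0.0108,0,0,0,0,1],[0.0354,0.0108,0,0,0,0,1],[0.0354,0.0108,0,0,0,0,1],[0.0354,0.0108,0,0,0,0,1],[0.0354,0.0108,0,0,0,0,1],[0.0354,0.0108,0,0,0,0,1],[0.0354,0.0108,0,0,0,0,1],[0.0354,0.0108,0,0,0,0,1],[0.0354,0.0108,0,0,0,0,1],[0.0354,0.0108,0,0,0,0,1],[0.0354,0.0108,0,0,0,0,1],[0.0354,0.0108,0,0,0,0,1],[0.0354,0.0108,0,0,0,0,1],[0.0354,0.0108,0,0,0,0,1],[0.0266,0.0081,0,0,0,0,1],[0.0142,0.0043,0,0,0,0,1]],
  ],
)

```text
t: 40.75
ee_pos: [543.1, 407.1, 395.3]
orientation: [-1.962, -2.451, 0.004]
ft_force: [0.6, 0.3, -4.4]
width: 36.0
```

Emit:
jog_arm(
  steps=[
    [[0,0,0.008,0,0,0,1],[0,0,0.02,0,0,0,1],[0,0,0.026,0,0,0,1],[0,0,0.026,0,0,0,1],[0,0,0.016,0,0,0,1],[0,0,0.014,0,0,0,1],[0,0,0.006,0,0,0,1],[0,0,0,0,0,0,1],[0,0,0,0,0,0,1],[0,0,0,0,0,0,1]],
  ],
)

```text
t: 41.58
ee_pos: [545.0, 403.7, 283.0]
orientation: [1.966, 2.449, 0.003]
ft_force: [-0.1, -0.1, -3.6]
width: 36.1
```

Emit:
jog_arm(
  steps=[
    [[0,-0.001,0.004,0,0,0,1],[0,0,0.004,0,0,0,1],[0,0,0.002,0,0,0,1],[0,0,0.001,0,0,0,1],[0,0,0.001,0,0,0,1],[0,0,0,0,0,0,1],[0,0,0,0,0,0,1],[0,0,0,0,0,0,1]],
  ],
)

```text
t: 42.25
ee_pos: [543.5, 403.3, 270.1]
orientation: [-1.966, -2.45, 0.0]
ft_force: [-2.6, -1.2, 0.3]
width: 35.8
```

Emit:
jog_arm(
  steps=[
    [[0,0,0,0,0,0,0],[0,0,0,0,0,0,-1],[0,0,0,0,0,0,-1],[0,0,0,0,0,0,-1],[0,0,0,0,0,0,-1],[0,0,0,0,0,0,-1],[0,0,0,0,0,0,-1],[0,0,0,0,0,0,-1],[0,0,-0.008,0,0,0,-1],[0,0,-0.02,0,0,0,-1],[0,0,-0.026,0,0,0,-1],[0,0,-0.026,0,0,0,-1],[0,0,-0.013,0,0,0,-1],[0,0,-0.006,0,0,0,-1],[0,0,0,0,0,0,-1],[0,0,0,0,0,0,-1]],
  ],
)

```text
t: 43.58
ee_pos: [543.3, 403.1, 368.1]
orientation: [-1.966, -2.45, 0.001]
ft_force: [-0.4, 0.0, -0.4]
width: 87.6
```

```bash
python3 - <<'E'
from plan import *
p,y,Rm,o=cur();print(p,y,o['t'],o['width'])
plan(p,y,[486,-331.3,p[2]],y,20)
E
```

```text
[543.28589927 403.08489197 368.07343102] 12.502774896523619 43.5833 87.61690364924576
[-0.0154, -0.0047, -0.0, 0, 0, np.float64(-0.0)]
[-0.0289, -0.0088, -0.0, 0, 0, np.float64(-0.0)]
[-0.0385, -0.0117, -0.0, 0, 0, np.float64(-0.0)]
[-0.0385, -0.0117, -0.0, 0, 0, np.float64(-0.0)]
[-0.0385, -0.0117, -0.0, 0, 0, np.float64(-0.0)]
[-0.0385, -0.0117, -0.0, 0, 0, np.float64(-0.0)]
[-0.0385, -0.0117, -0.0, 0, 0, np.float64(-0.0)]
[-0.0385, -0.0117, -0.0, 0, 0, np.float64(-0.0)]
[-0.0385, -0.0117, -0.0, 0, 0, np.float64(-0.0)]
[-0.0385, -0.0117, -0.0, 0, 0, np.float64(-0.0)]
[-0.0385, -0.0117, -0.0, 0, 0, np.float64(-0.0)]
[-0.0385, -0.0117, -0.0, 0, 0, np.float64(-0.0)]
[-0.0385, -0.0117, -0.0, 0, 0, np.float64(-0.0)]
[-0.0385, -0.0117, -0.0, 0, 0, np.float64(-0.0)]
[-0.0385, -0.0117, -0.0, 0, 0, np.float64(-0.0)]
[-0.0385, -0.0117, -0.0, 0, 0, np.float64(-0.0)]
[-0.0385, -0.0117, -0.0, 0, 0, np.float64(-0.0)]
[-0.0385, -0.0117, -0.0, 0, 0, np.float64(-0.0)]
[-0.0289, -0.0088, -0.0, 0, 0, np.float64(-0.0)]
[-0.0154, -0.0047, -0.0, 0, 0, np.float64(-0.0)]
```

Emit:
jog_arm(
  steps=[
    [[-0.0154,-0.0047,0,0,0,0,-1],[-0.0289,-0.0088,0,0,0,0,-1],[-0.0385,-0.0117,0,0,0,0,-1],[-0.0385,-0.0117,0,0,0,0,-1],[-0.0385,-0.0117,0,0,0,0,-1],[-0.0385,-0.0117,0,0,0,0,-1],[-0.0385,-0.0117,0,0,0,0,-1],[-0.0385,-0.0117,0,0,0,0,-1],[-0.0385,-0.0117,0,0,0,0,-1],[-0.0385,-0.0117,0,0,0,0,-1],[-0.0385,-0.0117,0,0,0,0,-1],[-0.0385,-0.0117,0,0,0,0,-1],[-0.0385,-0.0117,0,0,0,0,-1],[-0.0385,-0.0117,0,0,0,0,-1],[-0.0385,-0.0117,0,0,0,0,-1],[-0.0385,-0.0117,0,0,0,0,-1],[-0.0385,-0.0117,0,0,0,0,-1],[-0.0385,-0.0117,0,0,0,0,-1],[-0.0289,-0.0088,0,0,0,0,-1],[-0.0154,-0.0047,0,0,0,0,-1]],
  ],
)

```text
t: 45.25
ee_pos: [486.0, -334.0, 367.0]
orientation: [-1.968, -2.446, 0.001]
ft_force: [-0.4, 0.9, -0.0]
width: 87.7
```

Emit:
jog_arm(
  steps=[
    [[0,0,0,0,0,0,-1],[0,0,0,0,0,0,-1],[0,0,0,0,0,0,-1],[0,0,0,0,0,0,-1],[0,0,0,0,0,0,-1]],
  ],
)

```text
t: 45.67
ee_pos: [487.3, -329.5, 368.7]
orientation: [-1.964, -2.452, -0.0]
ft_force: [0.4, -0.8, 0.0]
width: 87.6
```

```bash
python3 - <<'E'
from plan import *
s=ctrl.get_image("scene");t=ctrl.get_image("top")
p,y,Rm,o=cur();print(p,y,o['t'],o['width'])
a=np.hstack([cv2.resize(s[140:280,100:220],None,fx=3,fy=3,interpolation=2),cv2.resize(t[180:260,110:220],None,fx=4,fy=5.25,interpolation=2)]);cv2.imwrite("pics/g1.png",a[:,:,::-1])
E
```

```text
[ 487.28126049 -329.86499898  368.89131048] 12.590348011275578 45.7667 87.81485324151676
```

View pics/g1.png

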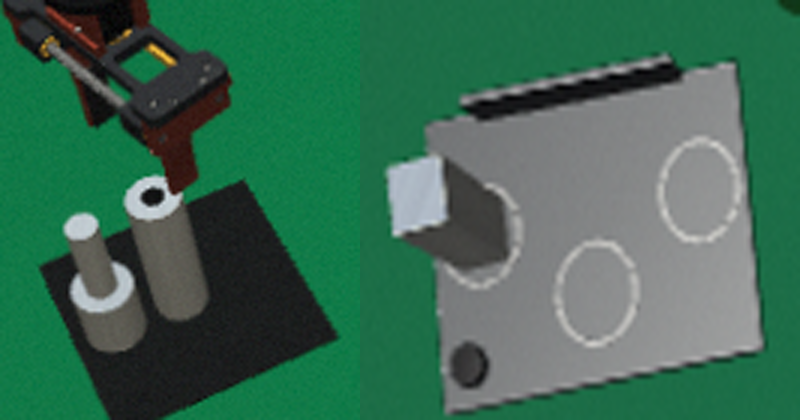

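Emit:
jog_arm(
  steps=[
    [[-0.001,-0.001,0.008,0,0,0,-1],[0,0,0.02,0,0,0,-1],[0,0,0.026,0,0,0,-1],[0,0,0.026,0,0,0,-1],[0,0,0.015,0,0,0,-1],[0,0,0.008,0,0,0,-1],[0,0,0,0,0,0,1],[0,0,0,0,0,0,1],[0,0,0,0,0,0,1],[0,0,0,0,0,0,1],[0,0,0,0,0,0,1],[0,0,0,0,0,0,1],[0,0,0,0,0,0,1],[0,0,0,0,0,0,1],[0,0,0,0,0,0,1],[0,0,0,0,0,0,1],[0,0,0,0,0,0,1]],
  ],
)

```text
t: 47.18
ee_pos: [486.3, -332.3, 266.3]
orientation: [1.966, 2.45, -0.0]
ft_force: [-1.5, 0.4, 5.0]
width: 44.1
```

```bash
python3 - <<'E'
from plan import *
p,y,Rm,o=cur();print(p,y,o['t'],o['width'])
plan(p,y,[510,321,p[2]],y,20)
E
```

```text
[ 486.31413917 -332.28484137  266.27853581] 12.502022600036332 47.1833 44.06504492468514
[0.0138, 0.0036, -0.0, 0, 0, np.float64(-0.0)]
[0.0259, 0.0067, -0.0, 0, 0, np.float64(-0.0)]
[0.0346, 0.009, -0.0, 0, 0, np.float64(-0.0)]
[0.0346, 0.009, -0.0, 0, 0, np.float64(-0.0)]
[0.0346, 0.009, -0.0, 0, 0, np.float64(-0.0)]
[0.0346, 0.009, -0.0, 0, 0, np.float64(-0.0)]
[0.0346, 0.009, -0.0, 0, 0, np.float64(-0.0)]
[0.0346, 0.009, -0.0, 0, 0, np.float64(-0.0)]
[0.0346, 0.009, -0.0, 0, 0, np.float64(-0.0)]
[0.0346, 0.009, -0.0, 0, 0, np.float64(-0.0)]
[0.0346, 0.009, -0.0, 0, 0, np.float64(-0.0)]
[0.0346, 0.009, -0.0, 0, 0, np.float64(-0.0)]
[0.0346, 0.009, -0.0, 0, 0, np.float64(-0.0)]
[0.0346, 0.009, -0.0, 0, 0, np.float64(-0.0)]
[0.0346, 0.009, -0.0, 0, 0, np.float64(-0.0)]
[0.0346, 0.009, -0.0, 0, 0, np.float64(-0.0)]
[0.0346, 0.009, -0.0, 0, 0, np.float64(-0.0)]
[0.0346, 0.009, -0.0, 0, 0, np.float64(-0.0)]
[0.0259, 0.0067, -0.0, 0, 0, np.float64(-0.0)]
[0.0138, 0.0036, -0.0, 0, 0, np.float64(-0.0)]
```

Emit:
jog_arm(
  steps=[
    [[0,0,-0.006,0,0,0,1],[0,0,-0.014,0,0,0,1],[0,0,-0.02,0,0,0,1],[0,0,-0.024,0,0,0,1],[0,0,-0.024,0,0,0,1],[0,0,-0.024,0,0,0,1],[0,0,-0.014,0,0,0,1],[0,0,-0.006,0,0,0,1],[0,0,0,0,0,0,1]],
  ],
)

```text
t: 47.93
ee_pos: [486.2, -332.1, 398.7]
orientation: [1.965, 2.449, 0.0]
ft_force: [-0.0, -0.2, -4.7]
width: 43.5
```

Emit:
jog_arm(
  steps=[
    [[0.0138,0.0036,0,0,0,0,1],[0.0259,0.0067,0,0,0,0,1],[0.0346,0.009,0,0,0,0,1],[0.0346,0.009,0,0,0,0,1],[0.0346,0.009,0,0,0,0,1],[0.0346,0.009,0,0,0,0,1],[0.0346,0.009,0,0,0,0,1],[0.0346,0.009,0,0,0,0,1],[0.0346,0.009,0,0,0,0,1],[0.0346,0.009,0,0,0,0,1],[0.0346,0.009,0,0,0,0,1],[0.0346,0.009,0,0,0,0,1],[0.0346,0.009,0,0,0,0,1],[0.0346,0.009,0,0,0,0,1],[0.0346,0.009,0,0,0,0,1],[0.0346,0.009,0,0,0,0,1],[0.0346,0.009,0,0,0,0,1],[0.0346,0.009,0,0,0,0,1],[0.0259,0.0067,0,0,0,0,1],[0.0138,0.0036,0,0,0,0,1]],
  ],
)

```text
t: 49.6
ee_pos: [508.5, 324.6, 395.7]
orientation: [-1.962, -2.451, 0.003]
ft_force: [0.6, -0.8, -4.3]
width: 43.9
```

Emit:
jog_arm(
  steps=[
    [[0,0,0.008,0,0,0,1],[0,0,0.02,0,0,0,1],[0,0,0.026,0,0,0,1],[0,0,0.026,0,0,0,1],[0,0,0.016,0,0,0,1],[0,0,0.014,0,0,0,1],[0,0,0.006,0,0,0,1],[0,0,0,0,0,0,1],[0,0,0,0,0,0,1],[0,0,0,0,0,0,1]],
  ],
)

```text
t: 50.43
ee_pos: [510.2, 321.3, 282.5]
orientation: [1.967, 2.449, 0.001]
ft_force: [-0.3, 0.5, -3.8]
width: 44.0
```

Emit:
jog_arm(
  steps=[
    [[0,0,0.004,0,0,0,1],[0,0,0.004,0,0,0,1],[0,0,0.002,0,0,0,1],[0,0,0.001,0,0,0,1],[0,0,0.001,0,0,0,1],[0,0,0,0,0,0,1],[0,0,0,0,0,0,1],[0,0,0,0,0,0,1]],
  ],
)

```text
t: 51.1
ee_pos: [509.8, 321.5, 270.3]
orientation: [-1.966, -2.45, 0.0]
ft_force: [-3.4, -1.5, 4.7]
width: 43.8
```

Emit:
jog_arm(
  steps=[
    [[0,0,0,0,0,0,0],[0,0,0,0,0,0,-1],[0,0,0,0,0,0,-1],[0,0,0,0,0,0,-1],[0,0,0,0,0,0,-1],[0,0,0,0,0,0,-1],[0,0,0,0,0,0,-1],[0,0,0,0,0,0,-1],[0,0,-0.008,0,0,0,-1],[0,0,-0.02,0,0,0,-1],[0,0,-0.026,0,0,0,-1],[0,0,-0.026,0,0,0,-1],[0,0,-0.013,0,0,0,-1],[0,0,-0.006,0,0,0,-1],[0,0,0,0,0,0,-1],[0,0,0,0,0,0,-1]],
  ],
)

```text
t: 52.43
ee_pos: [509.6, 321.3, 368.2]
orientation: [-1.966, -2.45, 0.001]
ft_force: [0.1, -1.0, 0.2]
width: 87.7
```

```bash
python3 - <<'E'
from plan import *
p,y,Rm,o=cur();print(p,y,o['t'],o['width'])
plan(p,y,[480,-388.8,p[2]],y,20)
E
```

```text
[509.57816026 321.28936088 368.15581471] 12.501331937359621 52.4333 87.65604021754207
[-0.015, -0.004, -0.0, 0, 0, np.float64(-0.0)]
[-0.0281, -0.0075, -0.0, 0, 0, np.float64(-0.0)]
[-0.0375, -0.01, -0.0, 0, 0, np.float64(-0.0)]
[-0.0375, -0.01, -0.0, 0, 0, np.float64(-0.0)]
[-0.0375, -0.01, -0.0, 0, 0, np.float64(-0.0)]
[-0.0375, -0.01, -0.0, 0, 0, np.float64(-0.0)]
[-0.0375, -0.01, -0.0, 0, 0, np.float64(-0.0)]
[-0.0375, -0.01, -0.0, 0, 0, np.float64(-0.0)]
[-0.0375, -0.01, -0.0, 0, 0, np.float64(-0.0)]
[-0.0375, -0.01, -0.0, 0, 0, np.float64(-0.0)]
[-0.0375, -0.01, -0.0, 0, 0, np.float64(-0.0)]
[-0.0375, -0.01, -0.0, 0, 0, np.float64(-0.0)]
[-0.0375, -0.01, -0.0, 0, 0, np.float64(-0.0)]
[-0.0375, -0.01, -0.0, 0, 0, np.float64(-0.0)]
[-0.0375, -0.01, -0.0, 0, 0, np.float64(-0.0)]
[-0.0375, -0.01, -0.0, 0, 0, np.float64(-0.0)]
[-0.0375, -0.01, -0.0, 0, 0, np.float64(-0.0)]
[-0.0375, -0.01, -0.0, 0, 0, np.float64(-0.0)]
[-0.0281, -0.0075, -0.0, 0, 0, np.float64(-0.0)]
[-0.015, -0.004, -0.0, 0, 0, np.float64(-0.0)]
```

Emit:
jog_arm(
  steps=[
    [[-0.015,-0.004,0,0,0,0,-1],[-0.0281,-0.0075,0,0,0,0,-1],[-0.0375,-0.01,0,0,0,0,-1],[-0.0375,-0.01,0,0,0,0,-1],[-0.0375,-0.01,0,0,0,0,-1],[-0.0375,-0.01,0,0,0,0,-1],[-0.0375,-0.01,0,0,0,0,-1],[-0.0375,-0.01,0,0,0,0,-1],[-0.0375,-0.01,0,0,0,0,-1],[-0.0375,-0.01,0,0,0,0,-1],[-0.0375,-0.01,0,0,0,0,-1],[-0.0375,-0.01,0,0,0,0,-1],[-0.0375,-0.01,0,0,0,0,-1],[-0.0375,-0.01,0,0,0,0,-1],[-0.0375,-0.01,0,0,0,0,-1],[-0.0375,-0.01,0,0,0,0,-1],[-0.0375,-0.01,0,0,0,0,-1],[-0.0375,-0.01,0,0,0,0,-1],[-0.0281,-0.0075,0,0,0,0,-1],[-0.015,-0.004,0,0,0,0,-1]],
  ],
)

```text
t: 54.1
ee_pos: [478.1, -391.4, 367.1]
orientation: [-1.968, -2.446, 0.001]
ft_force: [-0.4, 0.4, -1.9]
width: 87.6
```

Emit:
jog_arm(
  steps=[
    [[0,0,0,0,0,0,-1],[0,0,0,0,0,0,-1],[0,0,0,0,0,0,-1],[0,0,0,0,0,0,-1],[0,0,0,0,0,0,-1]],
  ],
)

```text
t: 54.52
ee_pos: [480.0, -386.7, 368.8]
orientation: [-1.964, -2.451, -0.0]
ft_force: [0.7, -0.5, 0.2]
width: 87.8
```

Emit:
jog_arm(
  steps=[
    [[-0.0005,-0.0005,0.008,0,0,0,-1],[0,0,0.02,0,0,0,-1],[0,0,0.026,0,0,0,-1],[0,0,0.026,0,0,0,-1],[0,0,0.015,0,0,0,-1],[0,0,0.008,0,0,0,-1],[0,0,0,0,0,0,1],[0,0,0,0,0,0,1],[0,0,0,0,0,0,1],[0,0,0,0,0,0,1],[0,0,0,0,0,0,1],[0,0,0,0,0,0,1],[0,0,0,0,0,0,1],[0,0,0,0,0,0,1],[0,0,0,0,0,0,1],[0,0,0,0,0,0,1],[0,0,0,0,0,0,1],[0,0,0,0,0,0,1]],
  ],
)

```text
t: 56.02
ee_pos: [479.4, -388.7, 265.8]
orientation: [1.966, 2.45, -0.0]
ft_force: [0.1, 0.3, 0.5]
width: 25.6
```

```bash
python3 - <<'E'
from plan import *
p,y,Rm,o=cur();print(p,y,o['t'],o['width'])
plan(p,y,[572,243,p[2]],y,20)
E
```

```text
[ 479.40254752 -388.71083046  265.81858147] 12.501536124944018 56.0167 25.63838923319814
[0.013, 0.005, -0.0, 0, 0, np.float64(-0.0)]
[0.0245, 0.0093, -0.0, 0, 0, np.float64(-0.0)]
[0.0326, 0.0124, -0.0, 0, 0, np.float64(-0.0)]
[0.0326, 0.0124, -0.0, 0, 0, np.float64(-0.0)]
[0.0326, 0.0124, -0.0, 0, 0, np.float64(-0.0)]
[0.0326, 0.0124, -0.0, 0, 0, np.float64(-0.0)]
[0.0326, 0.0124, -0.0, 0, 0, np.float64(-0.0)]
[0.0326, 0.0124, -0.0, 0, 0, np.float64(-0.0)]
[0.0326, 0.0124, -0.0, 0, 0, np.float64(-0.0)]
[0.0326, 0.0124, -0.0, 0, 0, np.float64(-0.0)]
[0.0326, 0.0124, -0.0, 0, 0, np.float64(-0.0)]
[0.0326, 0.0124, -0.0, 0, 0, np.float64(-0.0)]
[0.0326, 0.0124, -0.0, 0, 0, np.float64(-0.0)]
[0.0326, 0.0124, -0.0, 0, 0, np.float64(-0.0)]
[0.0326, 0.0124, -0.0, 0, 0, np.float64(-0.0)]
[0.0326, 0.0124, -0.0, 0, 0, np.float64(-0.0)]
[0.0326, 0.0124, -0.0, 0, 0, np.float64(-0.0)]
[0.0326, 0.0124, -0.0, 0, 0, np.float64(-0.0)]
[0.0245, 0.0093, -0.0, 0, 0, np.float64(-0.0)]
[0.013, 0.005, -0.0, 0, 0, np.float64(-0.0)]
```

Emit:
jog_arm(
  steps=[
    [[0,0,-0.006,0,0,0,1],[0,0,-0.014,0,0,0,1],[0,0,-0.024,0,0,0,1],[0,0,-0.026,0,0,0,1],[0,0,-0.026,0,0,0,1],[0,0,-0.024,0,0,0,1],[0,0,-0.014,0,0,0,1],[0,0,-0.006,0,0,0,1],[0,0,0,0,0,0,1]],
  ],
)

```text
t: 56.77
ee_pos: [479.4, -388.7, 407.1]
orientation: [1.965, 2.449, -0.0]
ft_force: [0.7, 0.0, -4.6]
width: 25.8
```

Emit:
jog_arm(
  steps=[
    [[0.013,0.005,0,0,0,0,1],[0.0245,0.0093,0,0,0,0,1],[0.0326,0.0124,0,0,0,0,1],[0.0326,0.0124,0,0,0,0,1],[0.0326,0.0124,0,0,0,0,1],[0.0326,0.0124,0,0,0,0,1],[0.0326,0.0124,0,0,0,0,1],[0.0326,0.0124,0,0,0,0,1],[0.0326,0.0124,0,0,0,0,1],[0.0326,0.0124,0,0,0,0,1],[0.0326,0.0124,0,0,0,0,1],[0.0326,0.0124,0,0,0,0,1],[0.0326,0.0124,0,0,0,0,1],[0.0326,0.0124,0,0,0,0,1],[0.0326,0.0124,0,0,0,0,1],[0.0326,0.0124,0,0,0,0,1],[0.0326,0.0124,0,0,0,0,1],[0.0326,0.0124,0,0,0,0,1],[0.0245,0.0093,0,0,0,0,1],[0.013,0.005,0,0,0,0,1]],
  ],
)

```text
t: 58.43
ee_pos: [570.9, 246.2, 403.7]
orientation: [-1.962, -2.451, 0.003]
ft_force: [0.4, 0.0, -4.0]
width: 25.5
```

Emit:
jog_arm(
  steps=[
    [[0,0,0.008,0,0,0,1],[0,0,0.02,0,0,0,1],[0,0,0.026,0,0,0,1],[0,0,0.026,0,0,0,1],[0,0,0.022,0,0,0,1],[0,0,0.016,0,0,0,1],[0,0,0.006,0,0,0,1],[0,0,0,0,0,0,1],[0,0,0,0,0,0,1],[0,0,0,0,0,0,1]],
  ],
)

```text
t: 59.27
ee_pos: [572.2, 242.7, 282.7]
orientation: [1.966, 2.449, 0.002]
ft_force: [0.0, -0.1, -4.6]
width: 25.4
```

Emit:
jog_arm(
  steps=[
    [[0,0,0.004,0,0,0,1],[0,0,0.004,0,0,0,1],[0,0,0.002,0,0,0,1],[0,0,0.001,0,0,0,1],[0,0,0.001,0,0,0,1],[0,0,0.0005,0,0,0,1],[0,0,0,0,0,0,1],[0,0,0,0,0,0,1],[0,0,0,0,0,0,1]],
  ],
)

```text
t: 60.02
ee_pos: [571.9, 243.0, 269.8]
orientation: [1.966, 2.45, 0.0]
ft_force: [-2.5, -1.7, 5.6]
width: 25.2
```

Down. Release, rise, and clear away toward the robot side for the check.

Emit:
jog_arm(
  steps=[
    [[0,0,0,0,0,0,0.3],[0,0,0,0,0,0,-0.3],[0,0,0,0,0,0,-1],[0,0,0,0,0,0,-1],[0,0,0,0,0,0,-1],[0,0,0,0,0,0,-1],[0,0,0,0,0,0,-1],[0,0,0,0,0,0,-1],[0,0,0,0,0,0,-1],[0,0,-0.008,0,0,0,-1],[0,0,-0.02,0,0,0,-1],[0,0,-0.026,0,0,0,-1],[0,0,-0.026,0,0,0,-1],[0,0,-0.02,0,0,0,-1],[0,0,-0.008,0,0,0,-1]],
  ],
)

```text
t: 61.27
ee_pos: [572.5, 243.2, 381.2]
orientation: [1.965, 2.448, 0.007]
ft_force: [1.1, 0.6, -0.4]
width: 88.0
```

Emit:
jog_arm(
  steps=[
    [[-0.015,-0.004,0,0,0,0,-1],[-0.03,-0.008,0,0,0,0,-1],[-0.036,-0.01,0,0,0,0,-1],[-0.036,-0.01,0,0,0,0,-1],[-0.036,-0.01,0,0,0,0,-1],[-0.036,-0.01,0,0,0,0,-1],[-0.036,-0.01,0,0,0,0,-1],[-0.036,-0.01,0,0,0,0,-1],[-0.036,-0.01,0,0,0,0,-1],[-0.036,-0.01,0,0,0,0,-1],[-0.036,-0.01,0,0,0,0,-1],[-0.036,-0.01,0,0,0,0,-1],[-0.036,-0.01,0,0,0,0,-1],[-0.036,-0.01,0,0,0,0,-1],[-0.03,-0.008,0,0,0,0,-1],[-0.015,-0.004,0,0,0,0,-1],[0,0,0,0,0,0,-1],[0,0,0,0,0,0,-1],[0,0,0,0,0,0,-1]],
  ],
)

```text
t: 62.85
ee_pos: [543.9, -296.9, 376.5]
orientation: [-1.965, -2.449, -0.0]
ft_force: [0.8, 0.4, 0.3]
width: 88.1
```

```bash
python3 - <<'E'
from plan import *
s=ctrl.get_image("scene");t=ctrl.get_image("top");np.save("pics/s9.npy",s);np.save("pics/t9.npy",t)
p,y,Rm,o=cur();print(p,y,o['t'],o['width'])
crop(s,320,85,440,185,6,"pics/h1.png");crop(t,110,180,220,265,7,"pics/h2.png");cv2.imwrite("pics/h3.png",s[:,:,::-1]);crop(t,245,180,320,260,7,"pics/h4.png")
E
```

```text
[ 544.27127898 -296.40654058  376.95604651] 12.590352010739153 62.95 88.10049147941315
```

View pics/h1.png

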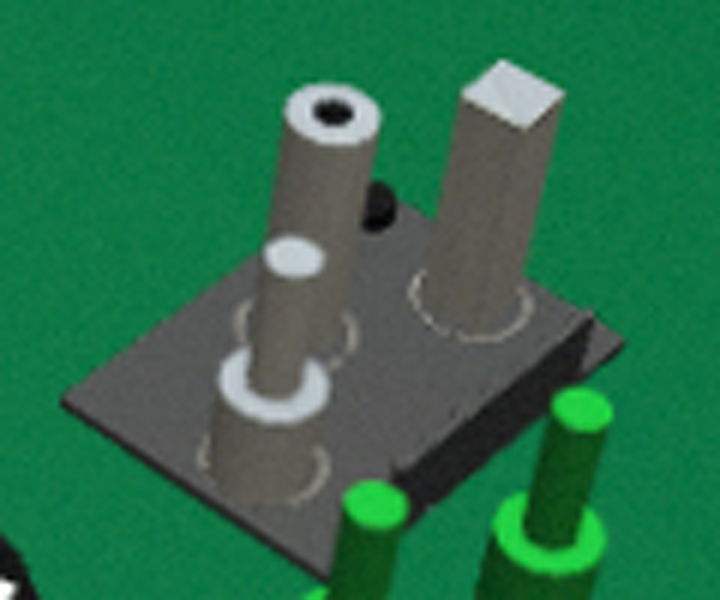

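View pics/h2.png

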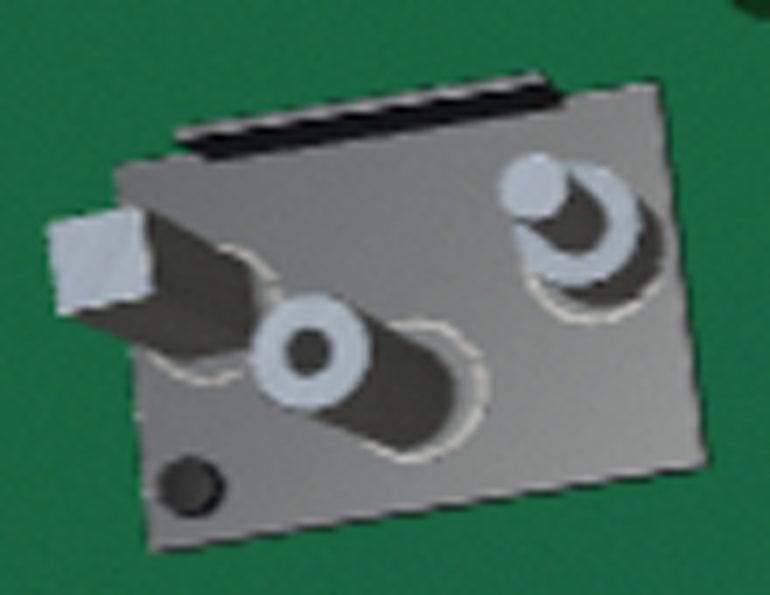

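View pics/h3.png

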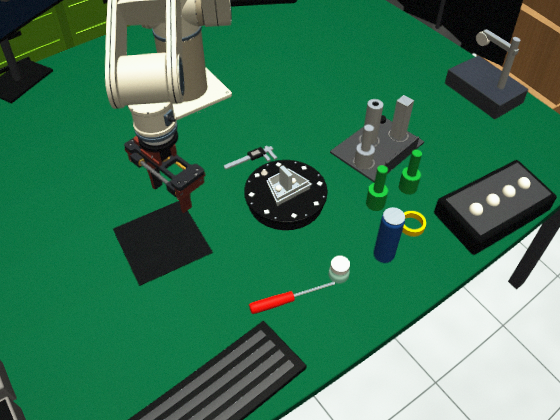

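Emit:
jog_arm(
  steps=[
    [[0,0,0,0,0,0,-1],[0,0,0,0,0,0,-1],[0,0,0,0,0,0,-1],[0,0,0,0,0,0,-1]],
  ],
)

```text
t: 63.28
ee_pos: [544.4, -297.4, 377.4]
orientation: [1.965, 2.451, 0.0]
ft_force: [0.4, 0.3, -0.4]
width: 87.9
```

```bash
python3 - <<'E'
from workcell import ctrl
print(ctrl.close_job())
E
```

```text
the job is handed in; nothing more can be done
None
```

The job is done and handed in at about 63 s of the 152 s allowed. No verdict was reported, so these are my own checks.

- **Order of work:** I stood the step, round and square gauges on the mat with the tray left in place. I then seated the tray in the turntable nest, and put the square, round and step gauges back on the stand. No gauge fell.
- **Gauges:** in the last pictures from both cameras all three stand upright. They are within about one pixel (roughly 2–3 mm) of where they stood in the first pictures, against the 15 mm allowed.
- **Tray:** after release it sat level and centred in the nest in both cameras. At release the gripper height matched the nest floor to within about 1 mm. It still looked seated in the final overview picture, but I did not re-measure it then.
- **Robot:** it was open, clear of everything and reading no contact force when I handed in.
- **Disagreement:** the two cameras differed by about 4 mm in y. I used the average, and the arm's own positions at each grasp agreed with it.

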